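# Load a round bar into the vee block and clamp it

## Robot

A 6-joint arm with a two-finger parallel gripper is mounted at the origin on the work surface; the furniture and walls round the work are solid. World frame = base frame: x ahead of the robot, y to its left, z up, the work surface at z = 0. Lengths are in mm, angles in degrees, forces in N, time in s.
With the tool pointing down it reaches from about 300 to 850 mm from the base axis. Payload 4.2 kg.
Tool frame: the origin (TCP) lies at the very end of the fingers, on their centre line; the grasp point (between the pads) lies 19 mm behind it; z points along the fingers, x is the direction in which the jaws open and shut, and the axes are right-handed (so a half turn about z gives the same grasp; the last joint's range is limited). The gripper opens to 91 mm and grips with 3 to 60 N. Pads are 32 mm wide; open, the fingers measure 118 mm over their backs; the gripper's body (76 mm by 178 mm) begins 60 mm behind the grasp point.
Start: joints at [-76.948, 18.312, 89.639, -0, 72.044, -1.146], TCP at [141.034, -557.452, 213.976] pointing down, gripper open.
Joint ranges: [-177.97, 177.97], [-48.28, 115.42], [12.27, 149.76], [-77.06, 257.06], [2.81, 150.46], [-146.56, 146.56]. Speed limits (degrees/s): [147.25, 147.25, 180, 180, 180, 180].

## Interface

Orientations are given as [roll, pitch, yaw] about the fixed x, y, z axes, in that order (R = Rz(yaw) Ry(pitch) Rx(roll)).
In Python, from workcell import env gives the robot as it stands.
- The arm moves only by the tool servo_tool, never from a script. Its argument "plan" is a list of rows, each a list of 3 entries, a list of its own where there are three numbers: the turn, a rotation vector about the tool's x, y, z in degrees, then the shift along the tool's x, y, z in mm, then the finger opening in mm, from 0 to 91.2. In form: [[[ax, ay, az], [dx, dy, dz], claw], ...]. A call has exactly 10 rows; each row shifts and turns the pose as measured when the row begins, along the tool's axes as they then stand; what a row does not reach is not made up. A row lasts 1/8 s, in which the tool goes at most 62.5 mm and 10.7 degrees, less where a joint would pass 70% of its speed; a pose out of reach is approached as far as the arm can. A call with a gripper value outside its range is refused whole. The fingers move at their own pace and stop on an object; "squeeze" is the grip in N (left out, the last holds). Time passes only in rows, so rows that do not move let the fingers close, or fill a call up. It gives the time, the measured TCP pose, the force and the opening at its end, in the units of the state.
- env.state(): the state, without advancing time (a new reading comes with each control period).
- env.grab_frame(name): name is "scene" or "top" or "wrist"; returns a dict with "pixels" (384x512x3 uint8, red, green, blue), "intrinsics" (3x3 intrinsics, pixels), "eye" and "attitude" of the camera in the world. Camera axes: x right, y up, looking along -z (the intrinsics and any distortion apply to the point x, -y, -z); pixel columns grow to the right and rows downward; lengths in mm; the calibration is good to about 2 mm. A picture is of the moment at which its call begins. There is no depth.
- env.job_done(): hands the job in, once; it reports no verdict.
The state is a dict: "time_s": time; "qpos": joint angles; "qvel": joint speeds; "effort": joint torques, N m; "ee_pos": TCP position; "ee_rot": TCP orientation; "force": force on the tool from outside, world axes, zero at the start; "torque": the same for the moment, N m; "gripper_width": finger opening in mm.
Only numpy, scipy, OpenCV 4.12 (cv2) and the standard library are available. Lean on these libraries where they do the work, as an engineer would, in place of code of your own. Each camera call takes 0.05 s, during which the arm holds its last target.

## Task

Load the round aluminium bar into the vee-block fixture: roll it (do not lift it) along the in-feed deck until it drops into the vee, and take the hand away so that it comes to rest centred by itself. Then push it gently endways along the vee until its end is home against the stop plate, and only then swing the clamp arm over and press it down with moderate force so that its sprung foot holds the bar firmly when you let go. Leave the bystanders on the bench where they are.

Things in the scene. Friction and masses are not known exactly. Their poses are not given: they have to be found in the camera images.
- jig: vee-block fixture fixed to the bench, 210 x 190 mm. Origin: its underside, below the middle of the vee; x across the vee, away from deck and robot; y along the vee to the stop plate; z up. In mm: steel vee y -75 to 75, 90 degrees, bottom at x 0, z 25; near lip x -20, z 45, level with the deck; far flank up to x 34, z 59; open at its -y end
- deck_mid (a point): middle of the top of the fixture's level plywood in-feed deck, jig (-69, -6, 45) mm; axes as the jig's. The deck spans jig x -118 to -20, y -90 to 78, with a sill 10 mm high at x -118 to -110, and ends at the vee's near lip
- vee_mid (a point): middle of the axis on which the bar lies once seated in the vee, jig (0, 0, 53.3) mm; axes as the jig's
- stop: rigid steel stop plate at the +y end of the vee, 60 mm wide, fixed to the fixture. Origin at the foot of its inner face (which the bar's end meets), jig y 78, z 12 mm; its top at jig z 70. Do not push the bar on it with more than 25 N
- bar_mid (a point): centre of the loose aluminium bar, 40 mm diameter, 160 mm long, flat ends, 0.4 to 0.65 kg; point y along the bar, towards the stop end (x, z turn as it rolls). Starts lying on the deck, nearly parallel to the vee, its end 15 to 50 mm short of the stop. Home, its centre is at jig y -2 mm. Sliding it along the vee takes 3 to 8 N
- clamp_hinge (a point): centre of the clamp arm's hinge, axis along jig y, at jig (55, 0, 73.3) mm; axes as the jig's
- clamp (a joint): clamp arm's angle about its hinge, rad: 1.5 to 1.85 (standing up) at the start, 0 = level over the bar, least -0.2. The stiff hinge (0.3 N m) stays where left. The foot, 55 mm from the hinge, is on a screw set anew each time within 15 mm (not measured): it meets the bar between -0.1 and 0.2 rad. More than 25 N on the bar is too much
- clamp_grip (a point): middle of the black rubber grip on the clamp arm, 36 mm long, 14 wide (along jig y), 16 thick; 98 mm from the hinge along the arm and, arm level, 18 mm above it. x points along the arm to the hinge. The sprung foot yields 10 N per mm, 3 mm, then is solid: moving the arm takes 3 N here; pressing with 8 to 10 N in all clamps well
- paint_tin: bystander: small paint tin, 78 mm diameter, 78 mm high, origin at its underside
- tape: bystander: roll of masking tape, 98 mm diameter, 25 mm high, origin at its underside
- wing: bystander: white L-shaped wing part, 30 x 117 x 110 mm, origin at its underside
- tin_lid: bystander: flat white lid, 109 mm diameter, 10 mm high, origin at its underside
Mind the look-alikes: they are no part of the job. What is meant by the part that bears bar_mid is not purple, and is the larger of those in its own colour.

How it is judged (in metres and radians):
On the way, in this order (a step that is already met when the one before it is completed fails the run):
1. the bar lies at rest in the vee, centred on both flanks and untouched by the fingers, with the clamp still open (x of bar_mid in the frame of jig between -0.003 and 0.003 m and z of bar_mid in the frame of jig below 0.0563 m and angle between the y axis of bar_mid and the y axis of jig, either way round below 0.04 rad and linear speed of bar below 0.01 m/s and contact force between the fingers and bar below 0.5 N and value of joint clamp above 0.7 rad), for 0.3 s.
2. the bar, still seated in the vee, has been slid home against the stop with the clamp still open (y of bar_mid in the frame of jig above -0.004 m and z of bar_mid in the frame of jig below 0.0563 m and x of bar_mid in the frame of jig between -0.003 and 0.003 m and value of joint clamp above 0.7 rad), for 0.2 s.
3. the clamp foot presses on the bar with more than 2.5 N (contact force between clamp and bar above 2.5 N), for 0.2 s.
At the end, for the whole second after the job is handed in: The bar is at rest in the vee, its centre within 3 mm of the vee's axis sideways and no more than 3 mm above its seated height, parallel to the vee within 0.04 rad, its end within 2 mm of the stop, and the clamp foot by itself keeps pressing on it with more than 2.5 N (x of bar_mid in the frame of jig between -0.003 and 0.003 m and z of bar_mid in the frame of jig below 0.0563 m and y of bar_mid in the frame of jig above -0.004 m and angle between the y axis of bar_mid and the y axis of jig, either way round below 0.04 rad and linear speed of bar below 0.01 m/s and contact force between clamp and bar above 2.5 N); the robot touches nothing.
It fails at once if the bar is lifted (its centre more than 25 mm above its height on the deck) (height (world z) of bar_mid above 0.09 m).
It fails at once if the bar is pushed on the stop with more than 25 N (contact force between bar and stop above 25 N).
It fails at once if the clamp presses on the bar with more than 25 N (contact force between clamp and bar above 25 N).
It fails at once if a bystander is moved by more than 30 mm (distance of any of paint_tin, tape, wing, tin_lid from where it was at the start of the episode above 0.03 m).
It also fails if it takes over 72 s, if anything falls off the work surface, if the arm or the gripper's body presses on something with over 40 N, if the wrist force passes 120 N, or if a joint passes its speed limit or range.

## Working session

There is one attempt and no reset: what is moved stays moved. The work goes in short steps, Python scripts to look and compute and a tool call to move; the robot and the scene stay as the last step left them, time stands still between calls to the robot, and variables do not carry over. Pictures are saved under pics/ and viewed, and the job is handed in when it is done.

Besides the shell and the picture viewer there is one more tool, called after ">>>" by a JSON object that holds its "method" and its "body", one argument or row to a line. servo_tool: Moves the arm, as the interface text tells. Its arguments: {"type":"object","properties":{"plan":{"type":"array"},"squeeze":{"type":"number"}},"required":["plan"]}

```bash
ls; mkdir -p pics
python3 - <<'E'
from workcell import env
import cv2
print(env.state())
for n in ["scene","top","wrist"]:
    f=env.grab_frame(n); cv2.imwrite(f"pics/a_{n}.png",f["pixels"][:,:,::-1])
    print(n,f["intrinsics"],f["eye"],f["attitude"],[k for k in f])
E
```

```text
pics
{'time_s': 0.0, 'qpos': array([-7.69490199e+01,  1.83525745e+01,  8.97051588e+01, -2.60639077e-03,
        7.20424695e+01, -1.14644747e+00]), 'qvel': array([ 0.10304117, -0.0431842 ,  0.08167143,  0.0288342 , -0.06755407,
       -0.03221294]), 'effort': array([ 2.32754908e-03, -4.12457907e+01, -2.31973797e+01,  7.27470894e-02,
        4.58024908e-02, -1.36932877e-04]), 'ee_pos': array([ 140.89824525, -556.96773889,  213.11936041]), 'ee_rot': array([ 1.79999527e+02,  1.00232375e-01, -7.58017671e+01]), 'force': array([ 0.09784448, -1.27483179,  0.03671992]), 'torque': array([ 0.01624498, -0.01031521,  0.03906903]), 'gripper_width': 91.26430323130558}
scene [[453.20745089   0.         254.57097261]
 [  0.         453.20745089 194.63815673]
 [  0.           0.           1.        ]] [-405.5243961  -795.61354545 1263.49996086] [ 45.19693454  -0.92042751 -46.33895238] ['pixels', 'intrinsics', 'eye', 'attitude']
top [[383.14948836   0.         257.07169191]
 [  0.         383.14948836 183.7433846 ]
 [  0.           0.           1.        ]] [ 415.36901704   -4.50539852 1396.07380945] [  2.22059738   0.19656147 -90.40126895] ['pixels', 'intrinsics', 'eye', 'attitude']
wrist [[296.51219845   0.         250.31407201]
 [  0.         296.51219845 190.42180782]
 [  0.           0.           1.        ]] [ 219.76898874 -537.23379631  383.7262888 ] [-16.69065142   0.08945402 -75.82746861] ['pixels', 'intrinsics', 'eye', 'attitude']
```

View pics/a_scene.png

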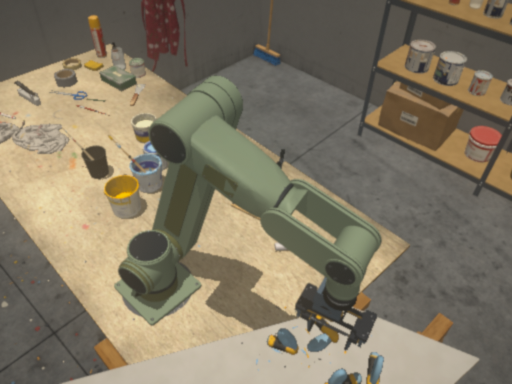

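View pics/a_top.png

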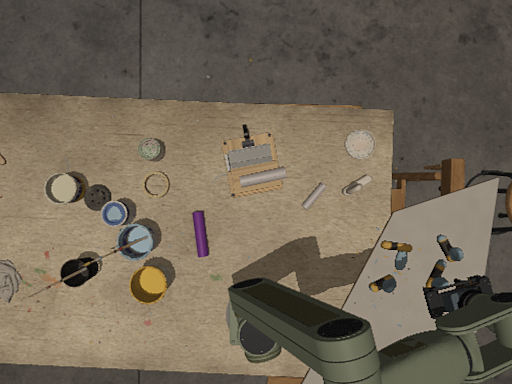

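View pics/a_wrist.png

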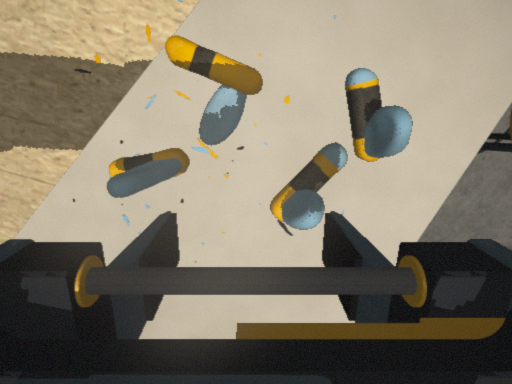

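In the top view the fixture is at about (252,163). These could be taken for the bar:
- the grey bar on the deck, (264,177)
- the purple bar, (201,233), excluded by its colour
- the small grey bar, (314,195), the smaller of the greys
- the white wing, (357,184)

My choice is (264,177). I'll check it in a close crop.

Run:
```python
import cv2
im=cv2.imread("pics/a_top.png")[115:215,200:330]
cv2.imwrite("pics/a_crop.png",cv2.resize(im,None,fx=6,fy=6,interpolation=cv2.INTER_CUBIC))
```

```text
(no output)
```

View pics/a_crop.png

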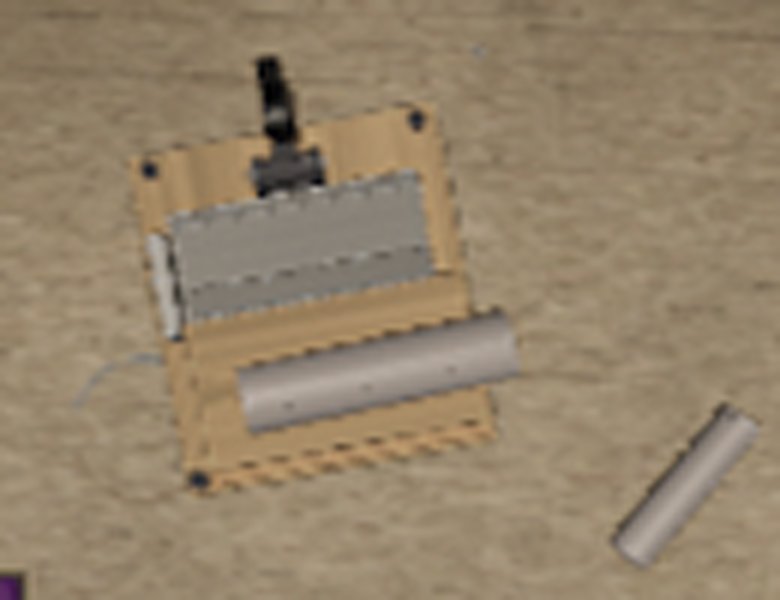

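```bash
cat > h.py <<'E'
import numpy as np, cv2
from scipy.spatial.transform import Rotation as Ro
from workcell import env
def rot(a): return Ro.from_euler('xyz',a,degrees=True).as_matrix()
def ray(f,u,v):
    K=f["intrinsics"]; d=np.linalg.solve(K,[u,v,1.0]); d=np.array([d[0],-d[1],-d[2]])
    d=rot(f["attitude"])@d; return np.array(f["eye"]),d/np.linalg.norm(d)
def onz(f,u,v,z):
    o,d=ray(f,u,v); return o+d*(z-o[2])/d[2]
def tri(fs,uvs):
    A=np.zeros((3,3));b=np.zeros(3);L=[]
    for f,(u,v) in zip(fs,uvs):
        o,d=ray(f,u,v);P=np.eye(3)-np.outer(d,d);A+=P;b+=P@o;L.append((o,d))
    x=np.linalg.solve(A,b); return x,[np.linalg.norm((np.eye(3)-np.outer(d,d))@(x-o)) for o,d in L]
def proj(f,p):
    c=rot(f["attitude"]).T@(np.array(p)-f["eye"]); q=f["intrinsics"]@np.array([c[0],-c[1],-c[2]]); return q[:2]/q[2]
def save(f,n,box=None,s=1):
    im=f["pixels"][:,:,::-1]
    if box: im=im[box[1]:box[3],box[0]:box[2]]
    cv2.imwrite(n,cv2.resize(im,None,fx=s,fy=s,interpolation=cv2.INTER_CUBIC))
E
python3 - <<'E'
from h import *
f=env.grab_frame("top")
for n,(u,v),z in [("farL",(175,215),59),("farR",(415,172),59),("nearL",(187,320),45),("nearR",(433,275),45),("barL",(245,402),65),("barR",(513,345),65),("grip",(267,72),165),("hinge",(288,175),73)]:
    print(n,onz(f,u/6+200,v/6+115,z).round(0))
s=env.state();print(s["time_s"])
E
```

```text
farL [583.  97.  59.]
farR [608. -44.  59.]
nearL [523.  91.  45.]
nearR [548. -54.  45.]
barL [473.  56.  65.]
barR [505. -99.  65.]
grip [647.  39. 165.]
hinge [604.  30.  73.]
0.2
```

>>> {"method": "servo_tool", "body": {
  "plan": [
    [[0,0,0],[-35,-35,-4],91],
    [[0,0,0],[-35,-35,-4],91],
    [[0,0,0],[-35,-35,-4],91],
    [[0,0,0],[-35,-35,-4],91],
    [[0,0,0],[-35,-35,-4],91],
    [[0,0,0],[-35,-35,-4],91],
    [[0,0,0],[-35,-35,-4],91],
    [[0,0,0],[-35,-35,-4],91],
    [[0,0,0],[-35,-35,-4],91],
    [[0,0,0],[-35,-35,-4],91]
  ]
}}

```text
time_s: 1.45
ee_pos: [400.8, -121.9, 253.7]
ee_rot: [-179.9, 0.1, -76.3]
force: [0.5, -1.1, -0.6]
gripper_width: 90.9
```

Run:
```python
from h import *
print(env.state()["qpos"].round(1),env.state()["qvel"].round(1))
f=env.grab_frame("wrist"); save(f,"pics/b_wrist.png"); print(f["eye"])
f=env.grab_frame("scene"); save(f,"pics/b_scene.png")
```

```text
[-1.86e+01  2.50e+00  1.04e+02  1.00e-01  7.35e+01  5.76e+01] [ 55.8   6.2 -11.4  -0.1   4.8  55.5]
[ 479.43869557 -102.74367319  424.45678925]
```

View pics/b_wrist.png

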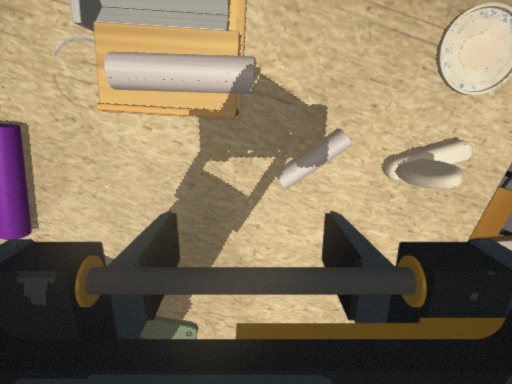

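View pics/b_scene.png

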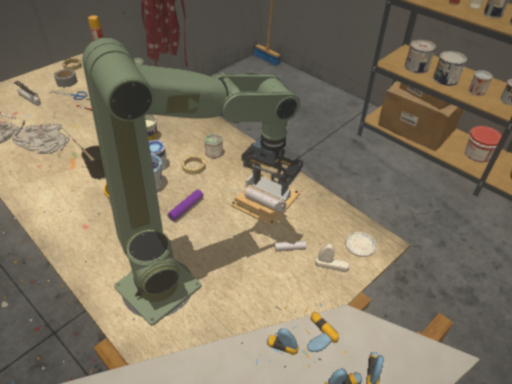

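>>> {"method": "servo_tool", "body": {
  "plan": [
    [[0,0,1],[-20,-16,0],91],
    [[0,0,1],[-20,-16,0],91],
    [[0,0,1],[-20,-16,0],91],
    [[0,0,1],[-20,-16,0],91],
    [[0,0,0],[-10,-10,0],91],
    [[0,0,0],[-10,-10,0],91],
    [[0,0,0],[0,0,0],91],
    [[0,0,0],[0,0,0],91],
    [[0,0,0],[0,0,0],91],
    [[0,0,0],[0,0,0],91]
  ]
}}

```text
time_s: 2.8
ee_pos: [462.8, -6.4, 253.1]
ee_rot: [179.9, -0.0, -80.2]
force: [0.0, 0.0, 0.2]
gripper_width: 90.8
```

Run:
```python
from h import *
import pickle
print(env.state()["qpos"].round(1))
f=env.grab_frame("wrist"); save(f,"pics/c_wrist.png",None,1.5); print(f["eye"]);pickle.dump(f,open("c.pkl","wb"))
```

```text
[-2.2  6.7 99.3 -0.1 74.  78. ]
[543.05317723   7.73092011 423.49261562]
```

View pics/c_wrist.png

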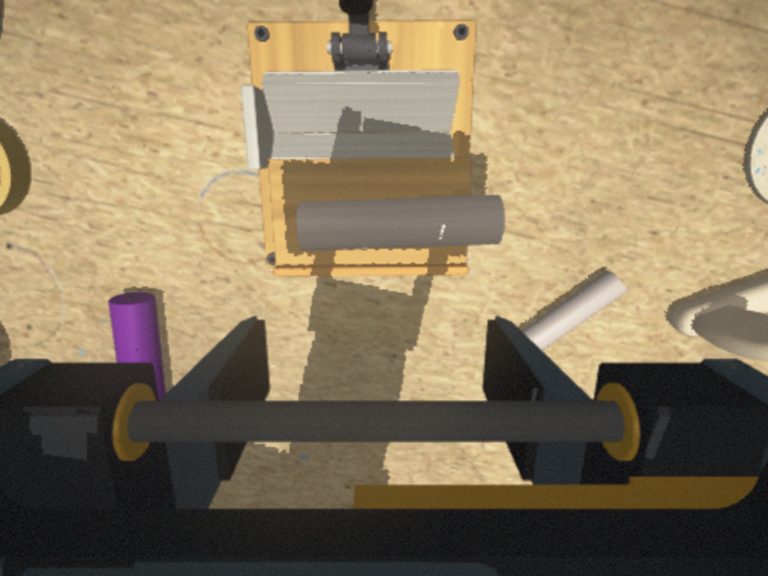

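>>> {"method": "servo_tool", "body": {
  "plan": [
    [[0,0,0],[8,6,10],91],
    [[0,0,0],[8,6,10],91],
    [[0,0,0],[8,6,10],91],
    [[0,0,0],[8,6,10],91],
    [[0,0,0],[8,6,10],91],
    [[0,0,0],[0,0,0],91],
    [[0,0,0],[0,0,0],91],
    [[0,0,0],[0,0,0],91],
    [[0,0,0],[0,0,0],91],
    [[0,0,0],[0,0,0],91]
  ]
}}

```text
time_s: 4.1
ee_pos: [438.1, -54.4, 199.7]
ee_rot: [179.9, -0.1, -80.2]
force: [-1.2, -0.5, -0.1]
gripper_width: 90.7
```

Run:
```python
from h import *
import pickle
f=env.grab_frame("wrist"); save(f,"pics/d_wrist.png",None,1.5); print(f["eye"]);pickle.dump(f,open("d.pkl","wb"))
c=pickle.load(open("c.pkl","rb")); save(c,"pics/c_crop.png",(150,0,350,190),4); save(f,"pics/d_crop.png",(120,0,320,190),4)
```

```text
[518.39987314 -40.33422745 370.09847705]
```

View pics/c_crop.png

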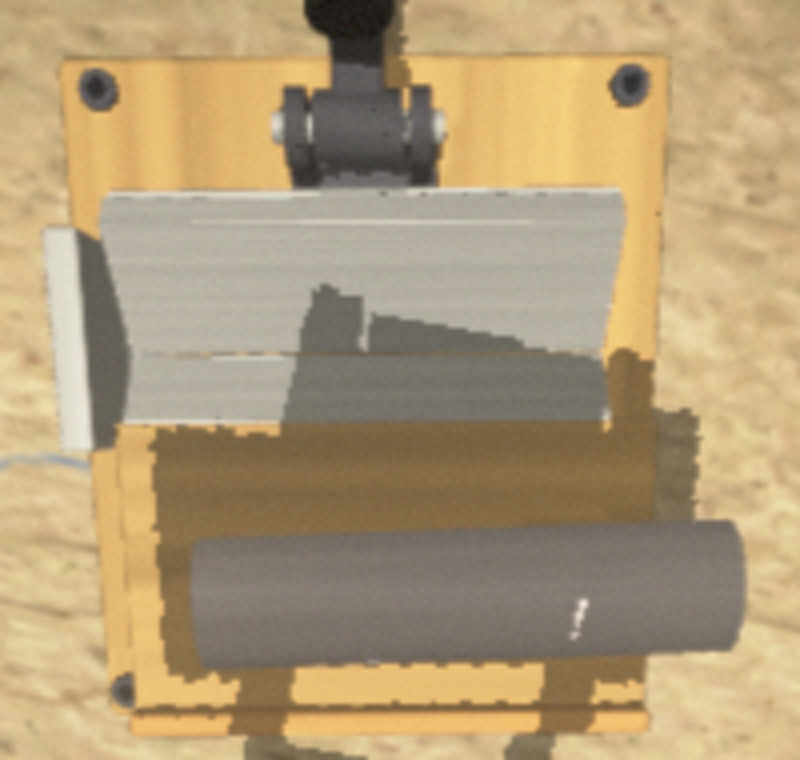

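View pics/d_wrist.png

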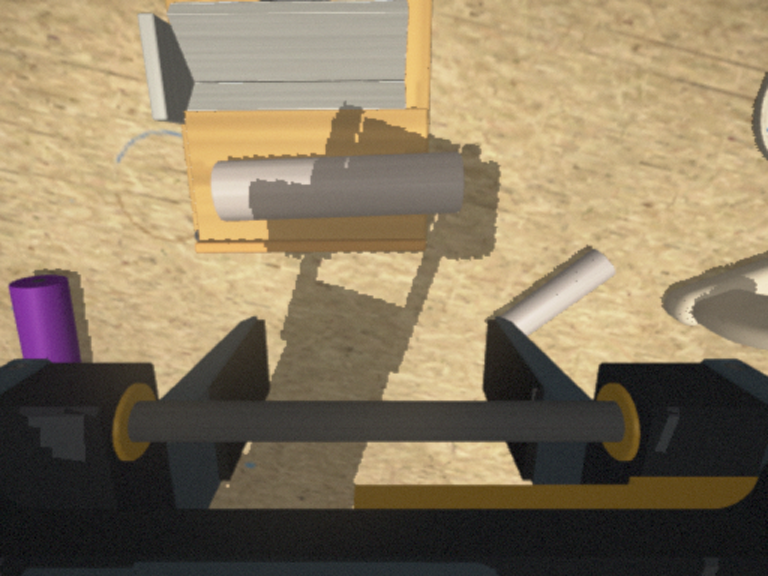

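View pics/d_crop.png

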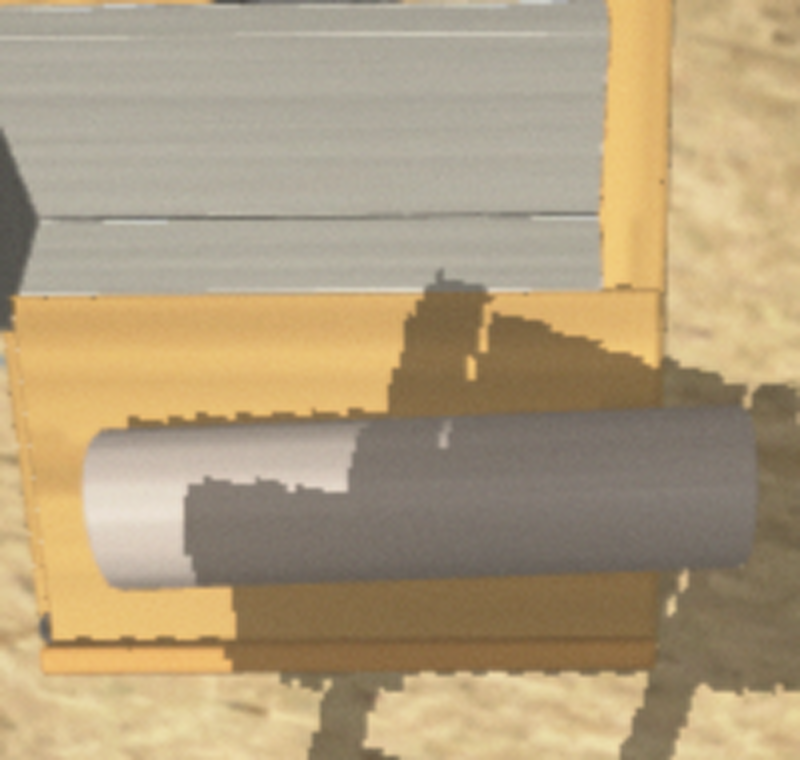

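Run:
```python
from h import *
import pickle
c=pickle.load(open("c.pkl","rb"));d=pickle.load(open("d.pkl","rb"))
C=lambda u,v:(u/4+150,v/4); D=lambda u,v:(u/4+120,v/4)
for n,a,b in [("lipR",C(607,422),D(603,290)),("lipL",C(118,424),D(19,295)),("botR",C(605,356),D(600,214)),("botL",C(130,355),D(38,218)),("barTopL",C(192,542),D(100,432)),("barTopR",C(737,522),D(745,407)),("barBotL",C(205,668),D(115,588)),("barBotR",C(738,650),D(748,567)),("sillfarR",C(650,730),D(655,668)),("sillfarL",C(132,732),D(43,672))]:
    x,e=tri([c,d],[a,b]); print(n,x.round(1),np.round(e,1))
for n,a,b in [("lipR",C(607,422),D(603,290)),("lipL",C(118,424),D(19,295))]:
    print(onz(c,*a,45),onz(d,*b,45))
for n,a,b in [("barTopL",C(192,542),D(100,432)),("barTopR",C(737,522),D(745,407)),("barBotL",C(205,668),D(115,588)),("barBotR",C(738,650),D(748,567))]:
    print(onz(c,*a,65).round(1),onz(d,*b,65).round(1))
```

```text
lipR [549.2 -56.2  43.9] [0.6 0.6]
lipL [522.7  93.4  38.5] [0.5 0.5]
botR [568.2 -52.5  35.1] [0.3 0.3]
botL [543.4  95.2  23.6] [0.2 0.2]
barTopL [493.4  63.   60.1] [0.5 0.5]
barTopR [527.2 -93.3  75.8] [0.4 0.4]
barBotL [457.1  53.2  69.6] [0.1 0.1]
barBotR [ 491.  -101.9   79.1] [0.7 0.7]
sillfarR [458.3 -87.5  58.5] [0.4 0.4]
sillfarL [427.7  76.2  52.6] [0.4 0.4]
[548.73771939 -55.646654    45.        ] [549.61584541 -56.45671673  45.        ]
[522.58576247  92.12446514  45.        ] [523.04716262  90.56392606  45.        ]
[493.6  62.4  65. ] [494.3  61.2  65. ]
[527.1 -96.7  65. ] [527.2 -95.1  65. ]
[456.1  53.8  65. ] [456.1  54.7  65. ]
[ 489.5 -106.7   65. ] [ 489.  -104.6   65. ]
```

>>> {"method": "servo_tool", "body": {
  "plan": [
    [[0,0,-0.4],[-4,0,18],91],
    [[0,0,0],[-4,0,18],91],
    [[0,0,0],[-4,0,18],91],
    [[0,0,0],[-4,0,18],91],
    [[0,0,0],[-4,0,18],91],
    [[0,0,0],[-3,0,18],91],
    [[0,0,0],[0,0,14],91],
    [[0,0,0],[0,0,9],91],
    [[0,0,0],[0,0,3],91],
    [[0,0,0],[0,0,0],91]
  ]
}}

```text
time_s: 5.4
ee_pos: [436.9, -30.9, 63.4]
ee_rot: [-179.7, -0.1, -79.7]
force: [0.3, 0.8, 0.5]
gripper_width: 91.1
```

```bash
cat >> h.py <<'E'
O=np.array([555.7,21.2]);A=np.radians(10.2)
def jig(p):
    d=np.array(p[:2])-O; return np.array([d[0]*np.cos(A)+d[1]*np.sin(A),-d[0]*np.sin(A)+d[1]*np.cos(A),p[2]])
def world(x,y,z): return np.array([O[0]+x*np.cos(A)-y*np.sin(A),O[1]+x*np.sin(A)+y*np.cos(A),z])
def st():
    s=env.state(); print(round(s["time_s"],2),"jig",jig(s["ee_pos"]).round(1),s["ee_rot"].round(1),"F",s["force"].round(1),"w",round(s["gripper_width"],1))
E
python3 - <<'E'
from h import *
st(); f=env.grab_frame("wrist"); save(f,"pics/e.png")
E
```

```text
5.4 jig [-126.2  -30.2   63.4] [-1.797e+02 -1.000e-01 -7.970e+01] F [0.3 0.8 0.5] w 91.1
```

View pics/e.png

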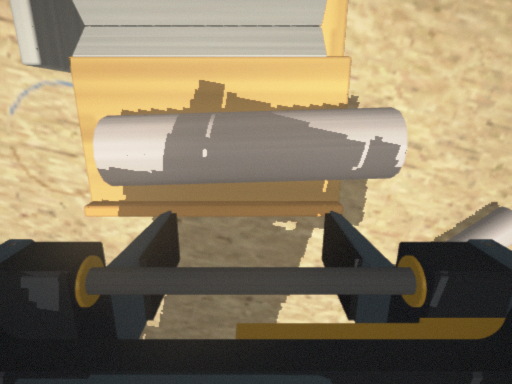

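>>> {"method": "servo_tool", "body": {
  "plan": [
    [[0,0,0],[0,-2,2.5],91],
    [[0,0,0],[0,-4,0],91],
    [[0,0,0],[0,-4,0],91],
    [[0,0,0],[0,-4,0],91],
    [[0,0,0],[0,-4,0],91],
    [[0,0,0],[0,-4,0],91],
    [[0,0,0],[0,-4,0],91],
    [[0,0,0],[0,-3,0],91],
    [[0,0,0],[0,-2,0],91],
    [[0,0,0],[0,0,0],91]
  ]
}}

```text
time_s: 6.7
ee_pos: [470.6, -25.0, 62.0]
ee_rot: [-179.6, -0.2, -79.7]
force: [0.2, 0.5, -0.1]
gripper_width: 91.4
```

Run:
```python
from h import *
st(); f=env.grab_frame("wrist"); save(f,"pics/f.png")
```

```text
6.7 jig [-91.9 -30.4  62. ] [-179.6   -0.2  -79.7] F [ 0.2  0.5 -0.1] w 91.4
```

View pics/f.png

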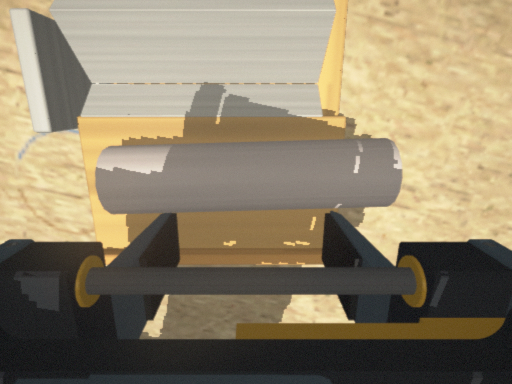

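>>> {"method": "servo_tool", "body": {
  "plan": [
    [[0,0,0],[0,-2,1],91],
    [[0,0,0],[0,-3,0],91],
    [[0,0,0],[0,-3,0],91],
    [[0,0,0],[0,-3,0],91],
    [[0,0,0],[0,-3,0],91],
    [[0,0,0],[0,-3,0],91],
    [[0,0,0],[0,-3,0],91],
    [[0,0,0],[0,-3,0],91],
    [[0,0,0],[0,-3,0],91],
    [[0,0,0],[0,-2,0],91]
  ]
}}

```text
time_s: 8.0
ee_pos: [499.6, -19.7, 61.1]
ee_rot: [-179.6, -0.2, -79.7]
force: [-0.5, 0.7, 1.2]
gripper_width: 90.8
```

Run:
```python
from h import *
st(); f=env.grab_frame("wrist"); save(f,"pics/g.png")
```

```text
8.0 jig [-62.5 -30.3  61.1] [-179.6   -0.2  -79.7] F [-0.5  0.7  1.2] w 90.8
```

View pics/g.png

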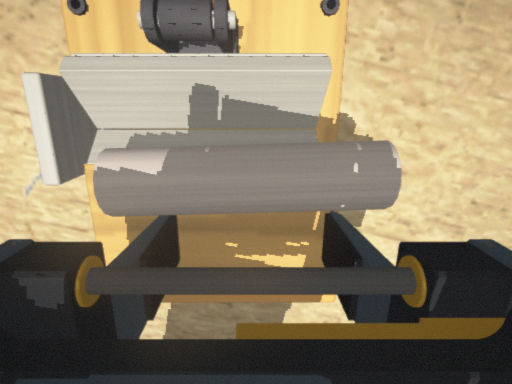

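>>> {"method": "servo_tool", "body": {
  "plan": [
    [[0,0,0],[0,-2,0],91],
    [[0,0,0],[0,-2,0],91],
    [[0,0,0],[0,-2,0],91],
    [[0,0,0],[0,-2,0],91],
    [[0,0,0],[0,-1,0],91],
    [[0,0,0],[0,0,0],91],
    [[0,0,0],[0,0,0],91],
    [[0,0,0],[0,0,0],91],
    [[0,0,0],[0,0,0],91],
    [[0,0,0],[0,0,0],91]
  ]
}}

```text
time_s: 9.3
ee_pos: [509.2, -18.0, 61.1]
ee_rot: [-179.6, -0.2, -79.7]
force: [0.2, -0.1, -0.2]
gripper_width: 91.3
```

Run:
```python
from h import *
st(); f=env.grab_frame("wrist"); save(f,"pics/h.png")
```

```text
9.3 jig [-52.7 -30.4  61.1] [-179.6   -0.2  -79.7] F [ 0.2 -0.1 -0.2] w 91.3
```

View pics/h.png

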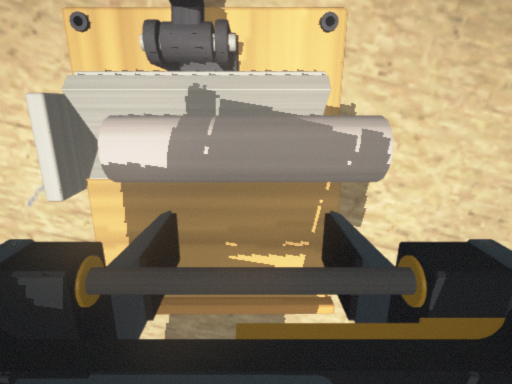

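The bar has rolled off the deck into the vee (pixels about x 100-390, y 115-182) and lies parallel to it, with the fingers clear. Next I lift away and go to the open −y end with the fingers closed.

>>> {"method": "servo_tool", "body": {
  "plan": [
    [[0,0,0],[0,4,-10],91],
    [[0,0,0],[0,0,-30],60],
    [[0,0,0],[0,0,-30],30],
    [[0,0,0],[20,-8,-10],0],
    [[0,0,0],[20,-10,0],0],
    [[0,0,0],[20,-10,0],0],
    [[0,0,0],[20,-10,0],0],
    [[0,0,0],[20,-10,0],0],
    [[0,0,0],[15,-8,0],0],
    [[0,0,0],[0,0,0],0]
  ]
}}

```text
time_s: 10.6
ee_pos: [581.8, -128.1, 143.4]
ee_rot: [-179.9, -0.1, -79.8]
force: [-0.2, 0.3, -0.0]
gripper_width: 3.8
```

Run:
```python
from h import *
import pickle
st(); f=env.grab_frame("wrist"); save(f,"pics/i.png",None,1.5);pickle.dump(f,open("i.pkl","wb"))
f=env.grab_frame("top"); save(f,"pics/i_top.png",(200,115,330,215),6);pickle.dump(f,open("it.pkl","wb"))
```

```text
10.6 jig [  -0.7 -151.5  143.4] [-1.799e+02 -1.000e-01 -7.980e+01] F [-0.2  0.3 -0. ] w 3.8
```

View pics/i.png

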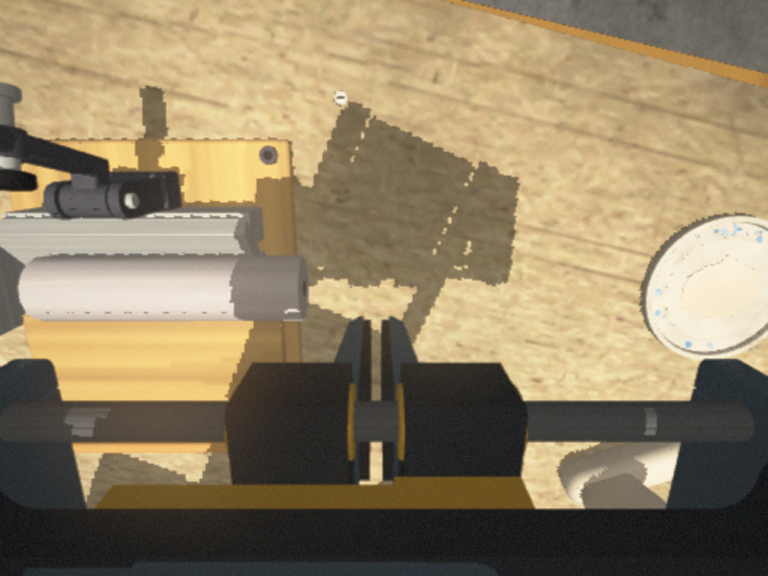

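View pics/i_top.png

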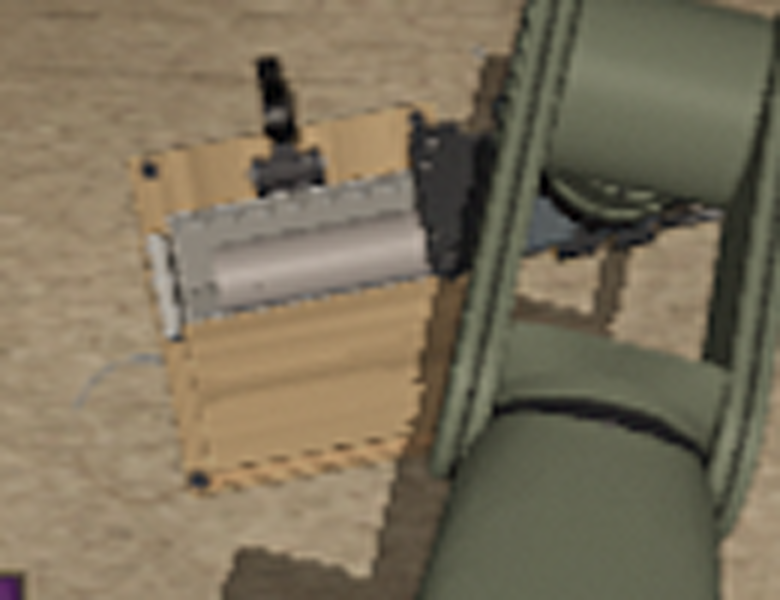

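Run:
```python
from h import *
import pickle
i=pickle.load(open("i.pkl","rb"));t=pickle.load(open("it.pkl","rb"))
for u,v in [(307,288),(307,257),(300,320),(22,288)]: print(jig(onz(i,u/1.5,v/1.5,53.3)).round(1))
for u,v in [(215,285),(217,240),(225,300)]: print("top",jig(onz(t,u/6+200,v/6+115,53.3)).round(1))
# lid, wing positions
for u,v in [(648,290),(570,470)]: print("bys",jig(onz(i,u/1.5,v/1.5,5)).round(1))
print(env.state()["gripper_width"])
```

```text
[   1.1 -109.5   53.3]
[  20.5 -110.4   53.3]
[ -19.8 -104.2   53.3]
[ 1.2 64.9 53.3]
top [-3.4 54.1 53.3]
top [22.4 48.2 53.3]
top [-13.2  50.   53.3]
bys [ -15.2 -349.9    5. ]
bys [-171.  -312.5    5. ]
0.5129559035290591
```

>>> {"method": "servo_tool", "body": {
  "plan": [
    [[0,0,0],[0,0,14],0],
    [[0,0,0],[0,0,14],0],
    [[0,0,0],[0,0,14],0],
    [[0,0,0],[0,0,14],0],
    [[0,0,0],[0,0,14],0],
    [[0,0,0],[0,0,14],0],
    [[0,0,0],[-3,0,9],0],
    [[0,0,0],[-3,0,3],0],
    [[0,0,0],[-3,0,0],0],
    [[0,0,0],[-3,0,0],0]
  ]
}}

```text
time_s: 11.95
ee_pos: [577.0, -112.2, 40.2]
ee_rot: [180.0, 0.0, -79.6]
force: [0.5, -0.8, -0.1]
gripper_width: 0.1
```

Run:
```python
from h import *
st(); f=env.grab_frame("wrist"); save(f,"pics/j.png",None,1.5)
```

```text
11.95 jig [  -2.6 -135.1   40.2] [180.    0.  -79.6] F [ 0.5 -0.8 -0.1] w 0.1
```

View pics/j.png

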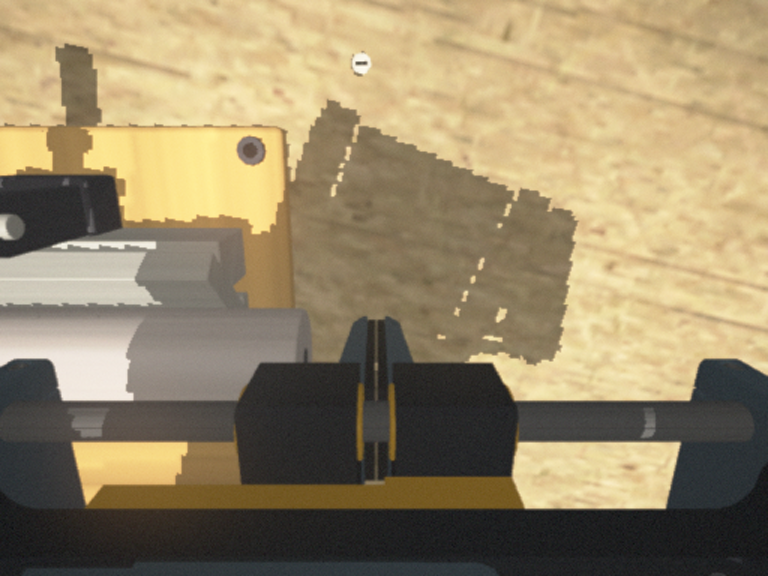

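>>> {"method": "servo_tool", "body": {
  "plan": [
    [[0,0,0.2],[-1,-2.5,-2],0],
    [[0,0,0],[-2,0,-2],0],
    [[0,0,0],[-2,0,0],0],
    [[0,0,0],[-2,0,0],0],
    [[0,0,0],[-2,0,0],0],
    [[0,0,0],[-2,0,0],0],
    [[0,0,0],[-2,0,0],0],
    [[0,0,0],[-2,0,0],0],
    [[0,0,0],[-2,0,0],0],
    [[0,0,0],[-2,0,0],0]
  ]
}}

```text
time_s: 13.25
ee_pos: [577.0, -93.3, 45.6]
ee_rot: [-179.9, -0.2, -79.8]
force: [0.1, -3.9, -1.1]
gripper_width: 0.7
```

Run:
```python
from h import *
st(); f=env.grab_frame("wrist"); save(f,"pics/k.png",None,1.5)
```

```text
13.25 jig [   0.7 -116.5   45.6] [-179.9   -0.2  -79.8] F [ 0.1 -3.9 -1.1] w 0.7
```

View pics/k.png

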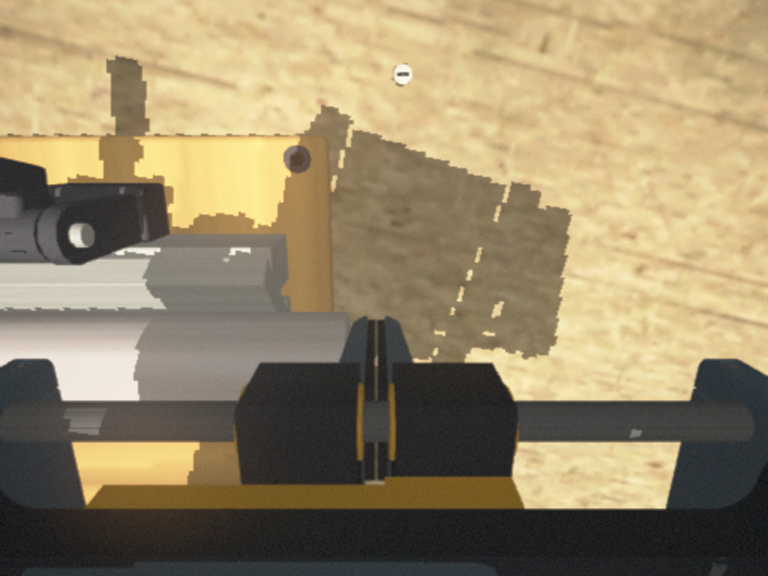

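>>> {"method": "servo_tool", "body": {
  "plan": [
    [[0,0,0],[-1.6,0,0],0],
    [[0,0,0],[-1.6,0,0],0],
    [[0,0,0],[-1.6,0,0],0],
    [[0,0,0],[-1.6,0,0],0],
    [[0,0,0],[-1.6,0,0],0],
    [[0,0,0],[-1.6,0,0],0],
    [[0,0,0],[-1.6,0,0],0],
    [[0,0,0],[-1.6,0,0],0],
    [[0,0,0],[-1.5,0,0],0],
    [[0,0,0],[-1,0,0],0]
  ]
}}

```text
time_s: 14.55
ee_pos: [574.2, -77.6, 45.6]
ee_rot: [-179.9, -0.2, -79.7]
force: [-0.5, -3.9, -0.5]
gripper_width: 0.2
```

Run:
```python
from h import *
st(); f=env.grab_frame("wrist"); save(f,"pics/l.png")
f=env.grab_frame("top"); save(f,"pics/l_top.png",(215,140,285,185),10)
f=env.grab_frame("scene"); save(f,"pics/l_scene.png",(220,170,320,230),8)
```

```text
14.55 jig [   0.7 -100.5   45.6] [-179.9   -0.2  -79.7] F [-0.5 -3.9 -0.5] w 0.2
```

View pics/l_top.png

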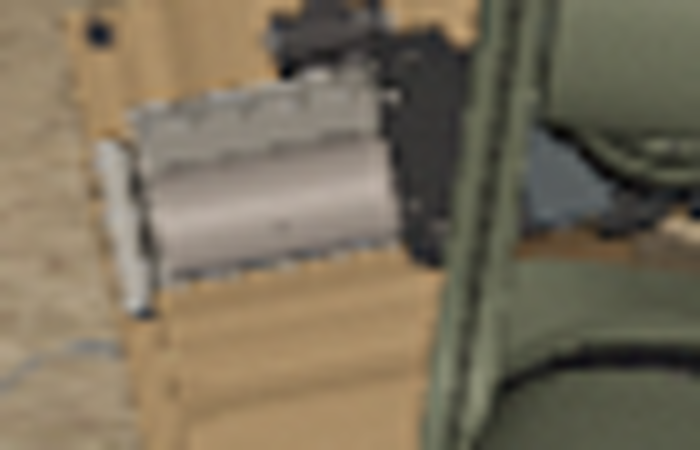

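View pics/l_scene.png

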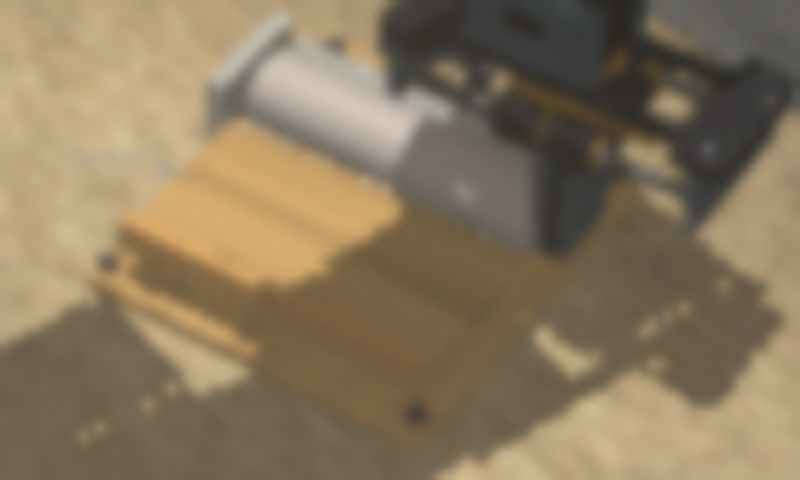

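View pics/l.png

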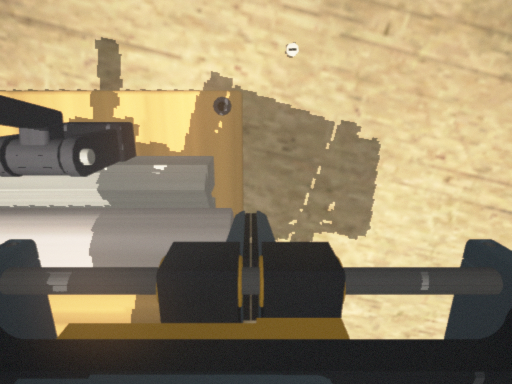

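>>> {"method": "servo_tool", "body": {
  "plan": [
    [[0,0,0],[-0.4,0,0],0],
    [[0,0,0],[-0.4,0,0],0],
    [[0,0,0],[-0.4,0,0],0],
    [[0,0,0],[-0.4,0,0],0],
    [[0,0,0],[-0.4,0,0],0],
    [[0,0,0],[-0.4,0,0],0],
    [[0,0,0],[-0.4,0,0],0],
    [[0,0,0],[-0.4,0,0],0],
    [[0,0,0],[-0.4,0,0],0],
    [[0,0,0],[-0.4,0,0],0]
  ]
}}

```text
time_s: 15.95
ee_pos: [573.5, -73.7, 45.6]
ee_rot: [-179.9, -0.2, -79.8]
force: [0.1, -3.0, -0.3]
gripper_width: 0.4
```

Run:
```python
from h import *
st()
```

```text
15.95 jig [  0.7 -96.5  45.6] [-179.9   -0.2  -79.8] F [ 0.1 -3.  -0.3] w 0.4
```

>>> {"method": "servo_tool", "body": {
  "plan": [
    [[0,0,0],[-0.3,0,0],0],
    [[0,0,0],[-0.3,0,0],0],
    [[0,0,0],[-0.3,0,0],0],
    [[0,0,0],[-0.3,0,0],0],
    [[0,0,0],[-0.3,0,0],0],
    [[0,0,0],[-0.3,0,0],0],
    [[0,0,0],[-0.3,0,0],0],
    [[0,0,0],[-0.3,0,0],0],
    [[0,0,0],[-0.3,0,0],0],
    [[0,0,0],[-0.3,0,0],0]
  ]
}}

```text
time_s: 17.2
ee_pos: [572.9, -70.5, 45.6]
ee_rot: [-179.9, -0.2, -79.8]
force: [0.2, -4.8, -0.2]
gripper_width: 0.6
```

Run:
```python
from h import *
st()
```

```text
17.2 jig [  0.7 -93.3  45.6] [-179.9   -0.2  -79.8] F [ 0.2 -4.8 -0.2] w 0.6
```

>>> {"method": "servo_tool", "body": {
  "plan": [
    [[0,0,0],[-0.3,0,0],0],
    [[0,0,0],[-0.3,0,0],0],
    [[0,0,0],[-0.3,0,0],0],
    [[0,0,0],[-0.3,0,0],0],
    [[0,0,0],[-0.3,0,0],0],
    [[0,0,0],[-0.2,0,0],0],
    [[0,0,0],[-0.2,0,0],0],
    [[0,0,0],[-0.2,0,0],0],
    [[0,0,0],[-0.2,0,0],0],
    [[0,0,0],[-0.2,0,0],0]
  ]
}}

```text
time_s: 18.45
ee_pos: [572.9, -70.4, 45.7]
ee_rot: [-179.9, -0.5, -79.7]
force: [1.0, -4.4, 0.3]
gripper_width: 0.4
```

Run:
```python
from h import *
st(); f=env.grab_frame("top"); save(f,"pics/m_top.png",(215,140,285,185),10)
f=env.grab_frame("scene"); save(f,"pics/m_scene.png",(240,165,290,205),14)
```

```text
18.45 jig [  0.7 -93.2  45.7] [-179.9   -0.5  -79.7] F [ 1.  -4.4  0.3] w 0.4
```

View pics/m_top.png

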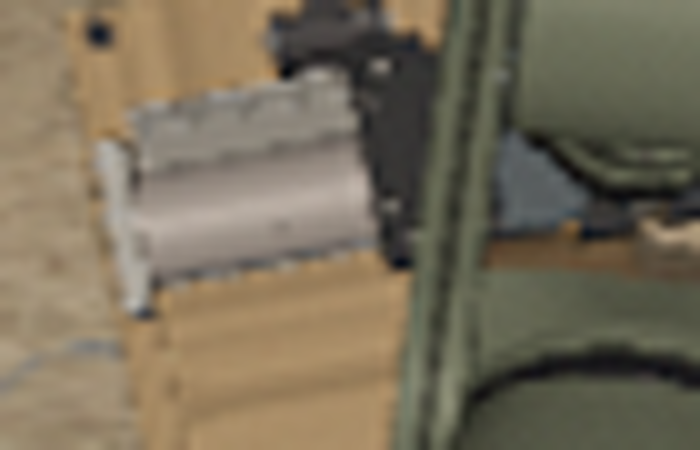

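View pics/m_scene.png

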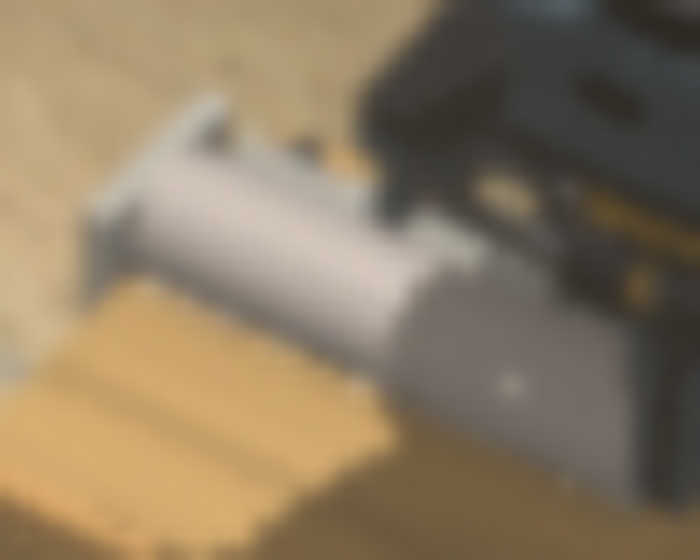

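>>> {"method": "servo_tool", "body": {
  "plan": [
    [[0,0,0],[-0.4,0,0],0],
    [[0,0,0],[-0.5,0,0],0],
    [[0,0,0],[-0.6,0,0],0],
    [[0,0,0],[-0.6,0,0],0],
    [[0,0,0],[-0.6,0,0],0],
    [[0,0,0],[-0.6,0,0],0],
    [[0,0,0],[-0.6,0,0],0],
    [[0,0,0],[-0.6,0,0],0],
    [[0,0,0],[-0.6,0,0],0],
    [[0,0,0],[-0.6,0,0],0]
  ]
}}

```text
time_s: 19.8
ee_pos: [573.0, -70.7, 45.8]
ee_rot: [-179.8, -1.1, -79.5]
force: [0.8, -7.5, -2.0]
gripper_width: 0.5
```

Run:
```python
from h import *
st()
```

```text
19.8 jig [  0.7 -93.5  45.8] [-179.8   -1.1  -79.5] F [ 0.8 -7.5 -2. ] w 0.5
```

>>> {"method": "servo_tool", "body": {
  "plan": [
    [[0,0,0],[4,0,0],0],
    [[0,0,0],[8,0,0],0],
    [[0,0,0],[10,0,-10],0],
    [[0,0,0],[0,0,-35],0],
    [[0,0,0],[0,0,-40],0],
    [[0,0,0],[0,0,-40],0],
    [[0,0,0],[-15,3,-40],0],
    [[0,0,0],[-20,3,-30],0],
    [[0,0,0],[-20,3,-20],0],
    [[0,0,0],[0,0,0],0]
  ]
}}

```text
time_s: 21.05
ee_pos: [557.1, -36.8, 272.3]
ee_rot: [-179.6, -0.7, -79.7]
force: [0.1, 0.6, -0.4]
gripper_width: 0.3
```

```bash
cat >> h.py <<'E'
def level():
    s=env.state(); R=rot(s["ee_rot"]); T=rot([180,0,-79.8]); print("turn",np.degrees(Ro.from_matrix(R.T@T).as_rotvec()).round(2))
E
python3 - <<'E'
from h import *
import pickle
st();level(); f=env.grab_frame("wrist"); save(f,"pics/n.png",None,1.5); pickle.dump(f,open("n.pkl","wb"))
E
```

```text
21.05 jig [ -8.9 -57.3 272.3] [-179.6   -0.7  -79.7] F [ 0.1  0.6 -0.4] w 0.3
turn [-0.44 -0.66  0.06]
```

View pics/n.png

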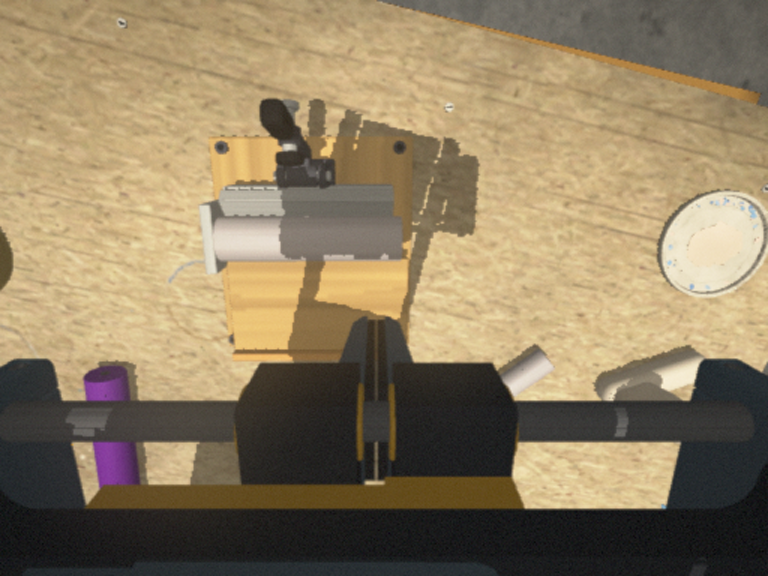

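>>> {"method": "servo_tool", "body": {
  "plan": [
    [[-0.4,-0.7,0],[-12,0,-4],0],
    [[0,0,0],[-12,0,-4],0],
    [[0,0,0],[-12,0,0],0],
    [[0,0,0],[-12,-5,0],0],
    [[0,0,0],[-7,-10,0],0],
    [[0,0,0],[0,-10,0],0],
    [[0,0,0],[0,0,0],0],
    [[0,0,0],[0,0,0],0],
    [[0,0,0],[0,0,0],0],
    [[0,0,0],[0,0,0],0]
  ]
}}

```text
time_s: 22.35
ee_pos: [572.3, 23.4, 275.3]
ee_rot: [179.5, 0.1, -79.9]
force: [-0.2, -0.6, 0.8]
gripper_width: 0.8
```

Run:
```python
from h import *
import pickle
st();level(); f=env.grab_frame("wrist"); save(f,"pics/o.png",None,1.5); pickle.dump(f,open("o.pkl","wb"))
n=pickle.load(open("n.pkl","rb"));save(n,"pics/n_crop.png",(130,50,300,190),4.5)
save(f,"pics/o_crop.png",(170,80,340,220),4.5)
```

```text
22.35 jig [ 16.7  -0.7 275.3] [ 1.795e+02  1.000e-01 -7.990e+01] F [-0.2 -0.6  0.8] w 0.8
turn [ 0.52  0.15 -0.09]
```

View pics/o.png

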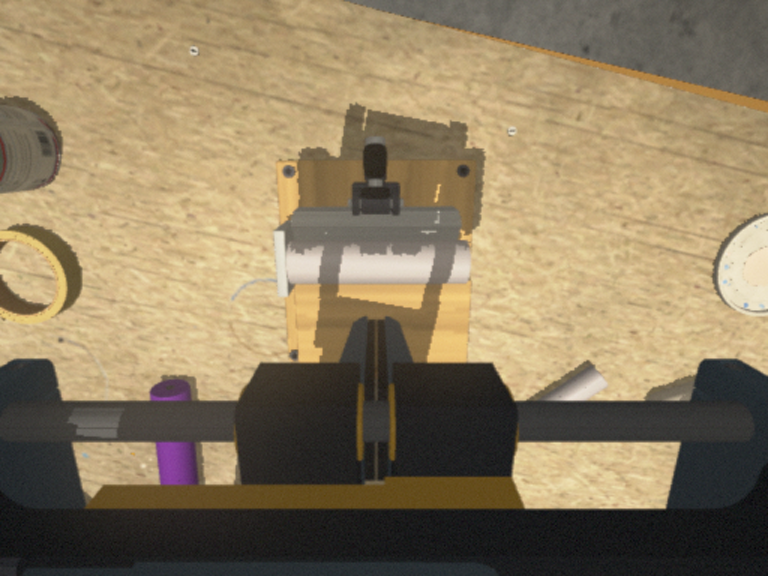

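View pics/n_crop.png

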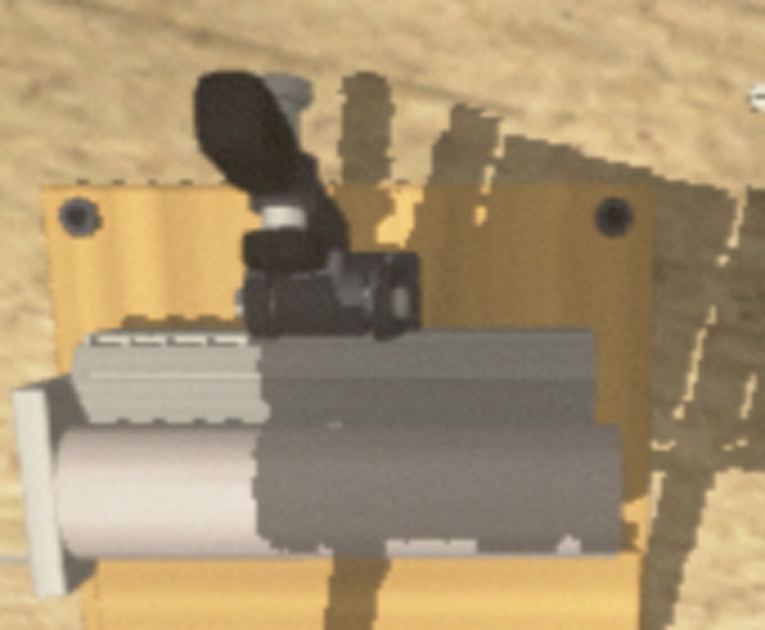

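View pics/o_crop.png

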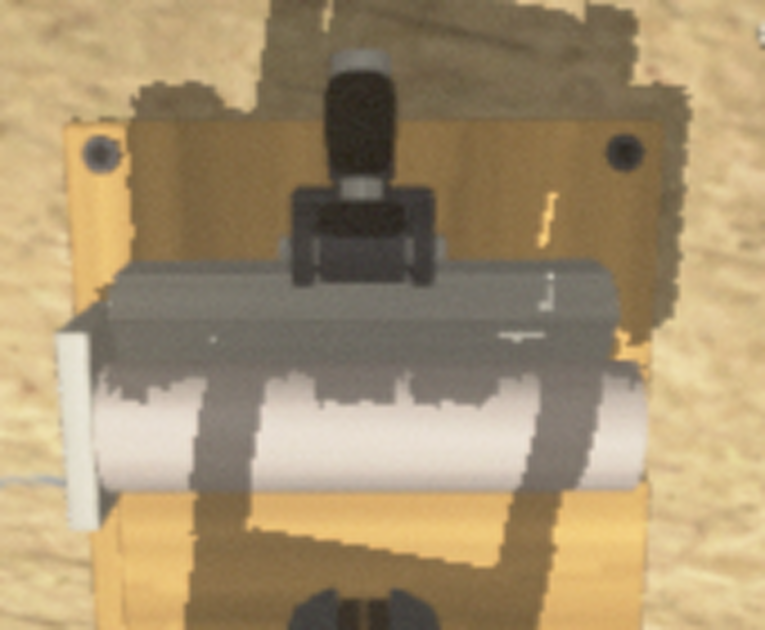

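Run:
```python
from h import *
import pickle
n=pickle.load(open("n.pkl","rb"));o=pickle.load(open("o.pkl","rb"))
N=lambda u,v:(u/4.5+130,v/4.5+50); Q=lambda u,v:(u/4.5+170,v/4.5+80)
for m,a,b in [("griptop far",N(228,75),Q(360,72)),("grip mid",N(245,128),Q(360,122)),("knob",N(290,90),Q(360,60)),("foot",N(285,250),Q(362,215)),("hingeR",N(405,300),Q(430,250))]:
    x,e=tri([n,o],[a,b]); print(m,jig(x).round(1),np.round(e,1))
for th in (1.5,1.6,1.7,1.85):
    c,s=np.cos(th),np.sin(th)
    # arm dir = (-c, s), up = (s, c) in jig x,z
    P=lambda a,u:world(55-a*c+u*s,0,73.3+a*s+u*c)
    print(th,[ (jig(P(a,u)).round(0)[[0,2]],(((proj(n,P(a,u))-[130,50])*4.5).round(0)),((proj(o,P(a,u))-[170,80])*4.5).round(0)) for a,u in [(98,18),(116,18),(80,18)]])
```

```text
griptop far [ 1.014e+02 -1.000e-01  1.754e+02] [0.3 0.3]
grip mid [ 92.4  -0.3 164.9] [0.3 0.3]
knob [ 1.052e+02 -1.000e-01  1.077e+02] [0.2 0.2]
foot [ 69.7  -0.3 125.3] [0.3 0.3]
hingeR [ 54.5 -20.6  55. ] [1.2 1.2]
1.5 [(array([ 66., 172.]), array([243., 270.]), array([359., 257.])), (array([ 65., 190.]), array([224., 279.]), array([359., 275.])), (array([ 67., 154.]), array([260., 262.]), array([360., 240.]))]
1.6 [(array([ 76., 171.]), array([242., 217.]), array([359., 207.])), (array([ 76., 189.]), array([221., 212.]), array([359., 212.])), (array([ 75., 153.]), array([260., 221.]), array([359., 202.]))]
1.7 [(array([ 85., 168.]), array([241., 166.]), array([359., 157.])), (array([ 88., 186.]), array([221., 147.]), array([359., 149.])), (array([ 83., 150.]), array([260., 182.]), array([359., 163.]))]
1.85 [(array([ 99., 163.]), array([243.,  93.]), array([359.,  85.])), (array([104., 180.]), array([222.,  53.]), array([359.,  57.])), (array([ 94., 145.]), array([261., 127.]), array([359., 109.]))]
```

>>> {"method": "servo_tool", "body": {
  "plan": [
    [[0.5,0.2,0],[0,-20,0],0],
    [[0,0,0],[0,-34,0],0],
    [[0,0,0],[0,-34,0],0],
    [[0,0,0],[0,-26,0],0],
    [[0,0,0],[0,-4,8],0],
    [[0,0,0],[0,0,26],0],
    [[0,0,0],[0,0,28],0],
    [[0,0,0],[0,0,26],0],
    [[0,0,0],[0,0,14],0],
    [[0,0,0],[0,0,2],0]
  ]
}}

```text
time_s: 23.65
ee_pos: [686.6, 42.5, 168.6]
ee_rot: [179.9, -0.1, -80.0]
force: [1.0, 0.3, -0.4]
gripper_width: 0.3
```

Run:
```python
from h import *
st();level(); f=env.grab_frame("top"); save(f,"pics/p_top.png",(200,90,330,190),6)
f=env.grab_frame("scene"); save(f,"pics/p_scene.png",(200,120,350,230),5)
```

```text
23.65 jig [132.7  -2.2 168.6] [ 1.799e+02 -1.000e-01 -8.000e+01] F [ 1.   0.3 -0.4] w 0.3
turn [ 0.13 -0.08 -0.21]
```

View pics/p_scene.png

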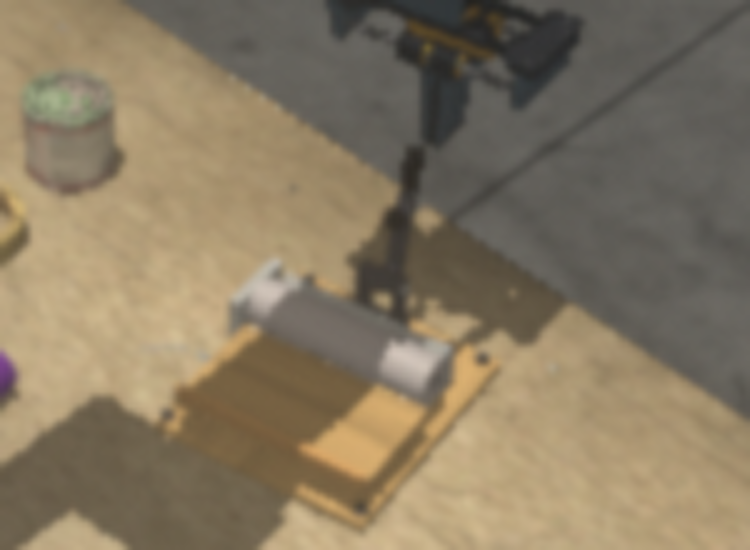

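>>> {"method": "servo_tool", "body": {
  "plan": [
    [[0,0,-0.2],[-2,-4,0],0],
    [[0,0,0],[0,-4,0],0],
    [[0,0,0],[0,-4,0],0],
    [[0,0,0],[0,-4,0],0],
    [[0,0,0],[0,-4,-1],0],
    [[0,0,0],[0,-4,-1],0],
    [[0,0,0],[0,-4,-1],0],
    [[0,0,0],[0,-4,-1],0],
    [[0,0,0],[0,-4,-1],0],
    [[0,0,0],[0,-4,0],0]
  ]
}}

```text
time_s: 25.0
ee_pos: [731.0, 52.4, 178.5]
ee_rot: [-179.7, -0.1, -79.8]
force: [-0.8, -0.1, -0.0]
gripper_width: 0.5
```

Run:
```python
from h import *
st();level(); f=env.grab_frame("wrist"); save(f,"pics/q.png")
f=env.grab_frame("scene"); save(f,"pics/q_scene.png",(200,120,350,230),5)
```

```text
25.0 jig [178.   -0.3 178.5] [-1.797e+02 -1.000e-01 -7.980e+01] F [-0.8 -0.1 -0. ] w 0.5
turn [-0.34 -0.14  0.01]
```

View pics/q_scene.png

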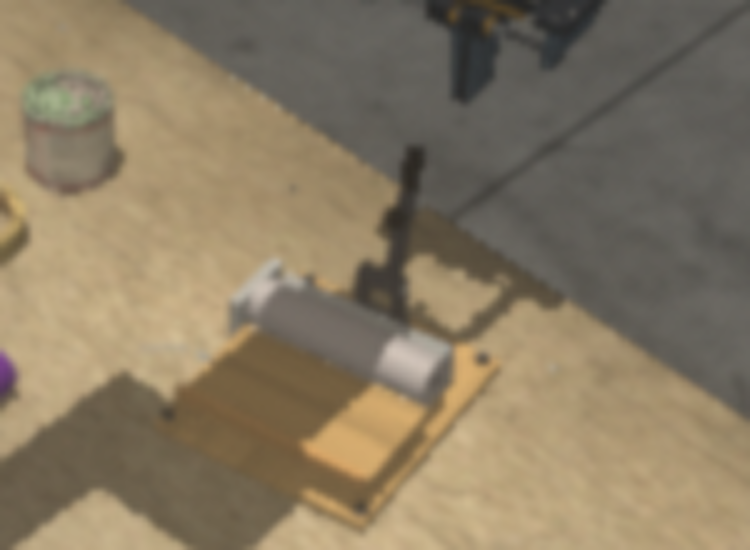

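View pics/q.png

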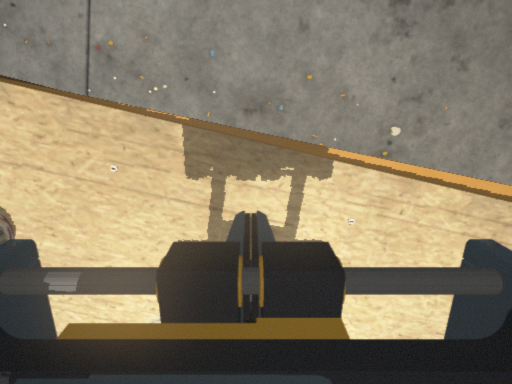

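I had the sign wrong: tool −y is jig +x, so the hand moved away and touched nothing. I'll reverse it.

>>> {"method": "servo_tool", "body": {
  "plan": [
    [[0,0,0],[0,14,2],0],
    [[0,0,0],[0,16,2],0],
    [[0,0,0],[0,14,2],0],
    [[0,0,0],[0,7,0],0],
    [[0,0,0],[0,5,0],0],
    [[0,0,0],[0,5,0],0],
    [[0,0,0],[0,5,0],0],
    [[0,0,0],[0,5,0],0],
    [[0,0,0],[0,5,0],0],
    [[0,0,0],[0,5,0],0]
  ]
}}

```text
time_s: 26.35
ee_pos: [654.9, 38.6, 175.2]
ee_rot: [-178.7, -0.2, -79.8]
force: [3.9, 0.4, 3.3]
gripper_width: 0.5
```

Run:
```python
from h import *
st();level(); f=env.grab_frame("wrist"); save(f,"pics/r.png")
f=env.grab_frame("scene"); save(f,"pics/r_scene.png",(200,120,350,230),5)
```

```text
26.35 jig [100.8  -0.5 175.2] [-178.7   -0.2  -79.8] F [3.9 0.4 3.3] w 0.5
turn [-1.29 -0.21  0.03]
```

View pics/r_scene.png

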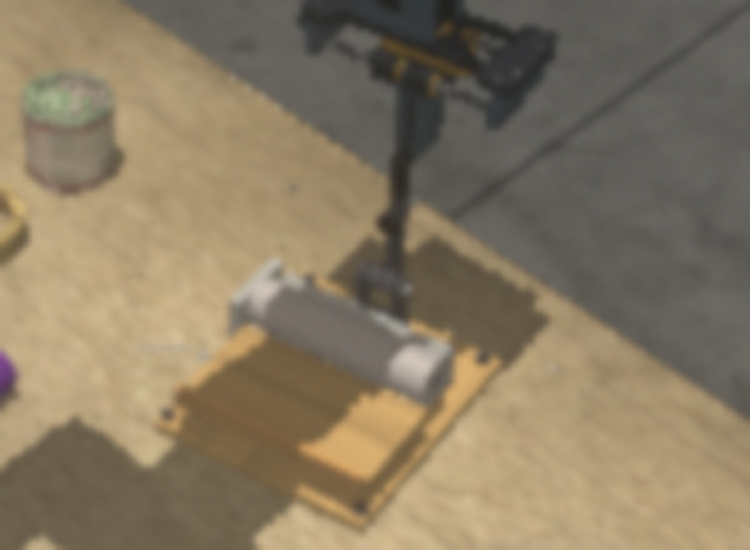

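>>> {"method": "servo_tool", "body": {
  "plan": [
    [[-0.3,0,0],[0,4.5,-0.5],0],
    [[-0.3,0,0],[0,4.5,-0.5],0],
    [[-0.2,0,0],[0,4.5,-0.5],0],
    [[-0.2,0,0],[0,4.5,-0.5],0],
    [[-0.2,0,0],[0,4.5,-0.5],0],
    [[-0.2,0,0],[0,4.5,-0.5],0],
    [[-0.2,0,0],[0,4.5,-0.2],0],
    [[-0.2,0,0],[0,4.5,0],0],
    [[-0.2,0,0],[0,4.5,0],0],
    [[-0.2,0,0],[0,4.5,0],0]
  ]
}}

```text
time_s: 27.7
ee_pos: [604.9, 29.6, 175.5]
ee_rot: [178.4, -0.2, -79.8]
force: [3.5, 0.1, -1.0]
gripper_width: 0.4
```

Run:
```python
from h import *
st();level(); f=env.grab_frame("wrist"); save(f,"pics/s.png")
f=env.grab_frame("scene"); save(f,"pics/s_scene.png",(200,120,350,230),5)
```

```text
27.7 jig [ 49.9  -0.4 175.5] [178.4  -0.2 -79.8] F [ 3.5  0.1 -1. ] w 0.4
turn [ 1.55 -0.17  0.02]
```

View pics/s_scene.png

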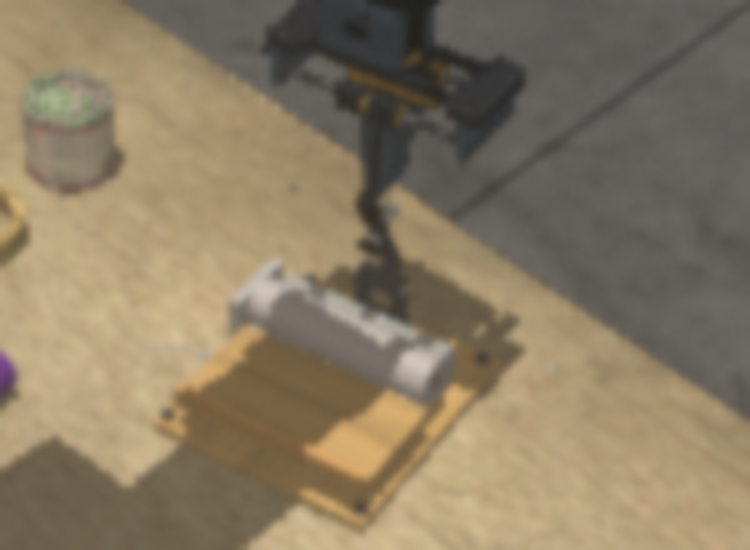

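View pics/s.png

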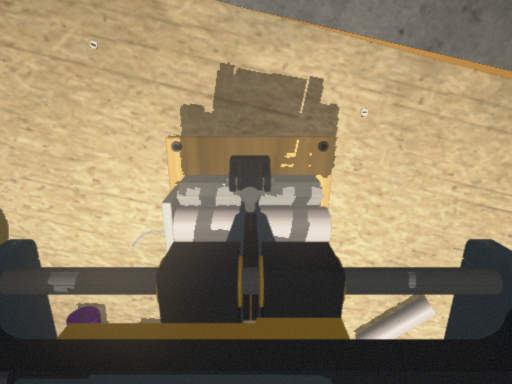

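>>> {"method": "servo_tool", "body": {
  "plan": [
    [[0.2,0,0],[0,5,0.3],0],
    [[0.2,0,0],[0,5,0.4],0],
    [[0.2,0,0],[0,5,0.6],0],
    [[0.2,0,0],[0,5,0.8],0],
    [[0.2,0,0],[0,5,1],0],
    [[0.2,0,0],[0,4,1.6],0],
    [[0.2,0,0],[0,4,1.9],0],
    [[0.2,0,0],[0,4,2.1],0],
    [[0,0,0],[0,4,2.3],0],
    [[0,0,0],[0,4,2.5],0]
  ]
}}

```text
time_s: 29.05
ee_pos: [557.5, 21.1, 162.6]
ee_rot: [-179.8, -0.2, -79.8]
force: [3.0, 0.1, 0.7]
gripper_width: 0.0
```

```bash
cat >> h.py <<'E'
def theta():
    p=jig(env.state()["ee_pos"]); x,z=p[0]-16-55,p[2]-73.3; r2=x*x+z*z; a=np.sqrt(r2-26**2)
    print("theta",round(np.arctan2((z*a+x*26)/r2,(-x*a+z*26)/r2),3),"a",round(a,1))
E
python3 - <<'E'
from h import *
st();level();theta()
f=env.grab_frame("scene"); save(f,"pics/t_scene.png",(200,120,350,230),5)
E
```

```text
29.05 jig [  1.7  -0.4 162.6] [-179.8   -0.2  -79.8] F [3.  0.1 0.7] w 0.0
turn [-0.21 -0.17  0.02]
theta 0.679 a 110.0
```

View pics/t_scene.png

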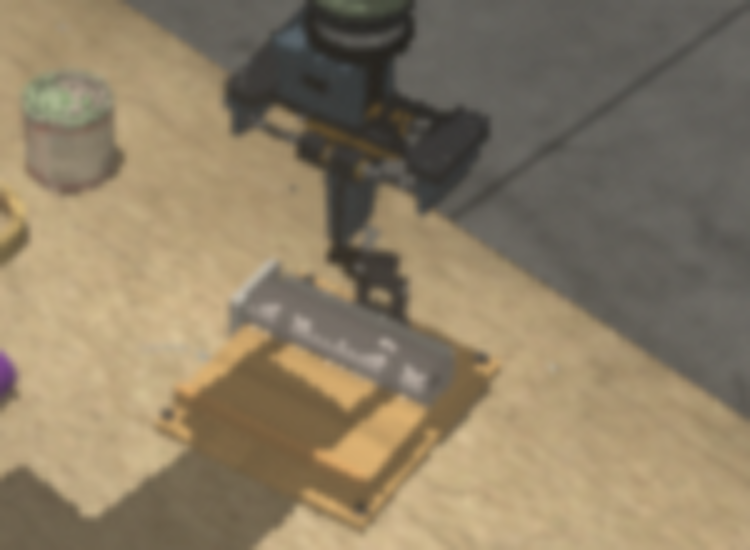

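>>> {"method": "servo_tool", "body": {
  "plan": [
    [[0,0,0],[0,2.2,2],0],
    [[0,0,0],[0,2.1,2.2],0],
    [[0,0,0],[0,2,2.3],0],
    [[0,0,0],[0,2,2.4],0],
    [[0,0,0],[0,1.9,2.5],0],
    [[0,0,0],[0,1.8,2.6],0],
    [[0,0,0],[0,1.7,2.6],0],
    [[0,0,0],[0,1.6,2.6],0],
    [[0,0,0],[0,1.5,2.6],0],
    [[0,0,0],[0,1.4,2.6],0]
  ]
}}

```text
time_s: 30.35
ee_pos: [533.8, 16.9, 136.2]
ee_rot: [179.6, -0.1, -79.8]
force: [-2.0, -0.0, 3.9]
gripper_width: 0.3
```

Run:
```python
from h import *
st();level();theta()
f=env.grab_frame("scene"); save(f,"pics/u_scene.png",(200,120,350,230),5)
f=env.grab_frame("wrist"); save(f,"pics/u.png")
```

```text
30.35 jig [-22.3  -0.4 136.2] [ 1.796e+02 -1.000e-01 -7.980e+01] F [-2.  -0.   3.9] w 0.3
turn [ 0.36 -0.15  0.04]
theta 0.36 a 109.4
```

View pics/u_scene.png

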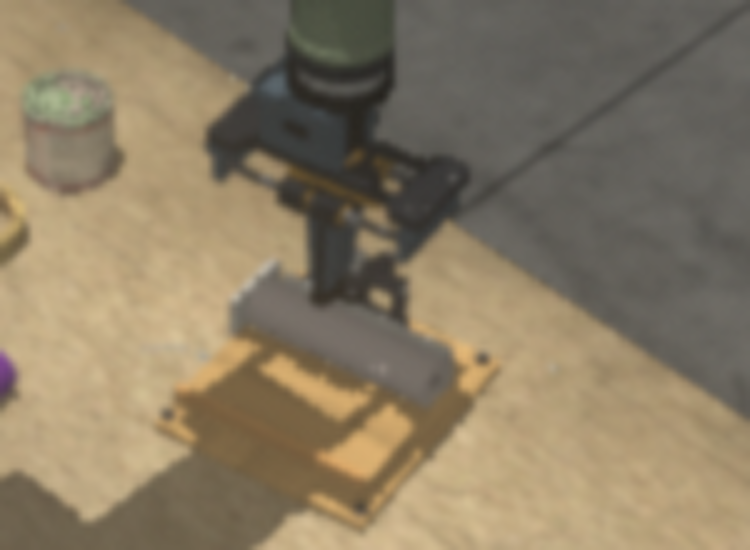

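View pics/u.png

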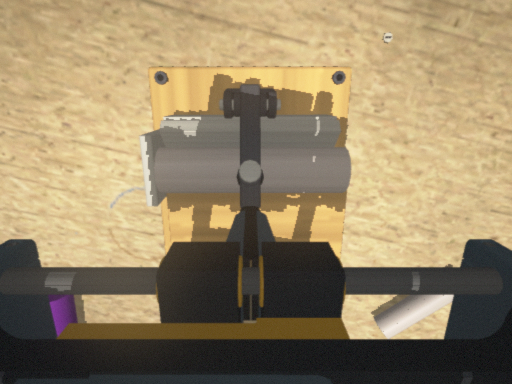

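>>> {"method": "servo_tool", "body": {
  "plan": [
    [[0,0,0],[0,0.6,1],0],
    [[0,0,0],[0,0.6,1],0],
    [[0,0,0],[0,0.6,1],0],
    [[0,0,0],[0,0.6,1],0],
    [[0,0,0],[0,0.6,1],0],
    [[0,0,0],[0,0.6,1],0],
    [[0,0,0],[0,0.6,1],0],
    [[0,0,0],[0,0.6,1],0],
    [[0,0,0],[0,0.5,1],0],
    [[0,0,0],[0,0.5,1],0]
  ]
}}

```text
time_s: 31.7
ee_pos: [527.8, 15.8, 125.4]
ee_rot: [179.6, -0.1, -79.8]
force: [-0.9, -0.5, 3.2]
gripper_width: 0.5
```

Run:
```python
from h import *
st();level();theta()
```

```text
31.7 jig [-28.4  -0.4 125.4] [ 1.796e+02 -1.000e-01 -7.980e+01] F [-0.9 -0.5  3.2] w 0.5
turn [ 0.36 -0.14  0.04]
theta 0.249 a 109.2
```

>>> {"method": "servo_tool", "body": {
  "plan": [
    [[0,0,0],[0,0.2,0.4],0],
    [[0,0,0],[0,0.2,0.4],0],
    [[0,0,0],[0,0.2,0.4],0],
    [[0,0,0],[0,0.2,0.4],0],
    [[0,0,0],[0,0.2,0.4],0],
    [[0,0,0],[0,0.2,0.4],0],
    [[0,0,0],[0,0.2,0.4],0],
    [[0,0,0],[0,0.2,0.4],0],
    [[0,0,0],[0,0.2,0.4],0],
    [[0,0,0],[0,0.2,0.4],0]
  ]
}}

```text
time_s: 32.95
ee_pos: [525.7, 15.4, 121.0]
ee_rot: [179.6, -0.1, -79.8]
force: [-0.8, -0.1, 2.3]
gripper_width: 0.7
```

Run:
```python
from h import *
st();theta()
f=env.grab_frame("scene"); save(f,"pics/v_scene.png",(240,150,300,200),12)
```

```text
32.95 jig [-30.5  -0.4 121. ] [ 1.796e+02 -1.000e-01 -7.980e+01] F [-0.8 -0.1  2.3] w 0.7
theta 0.206 a 109.1
```

View pics/v_scene.png

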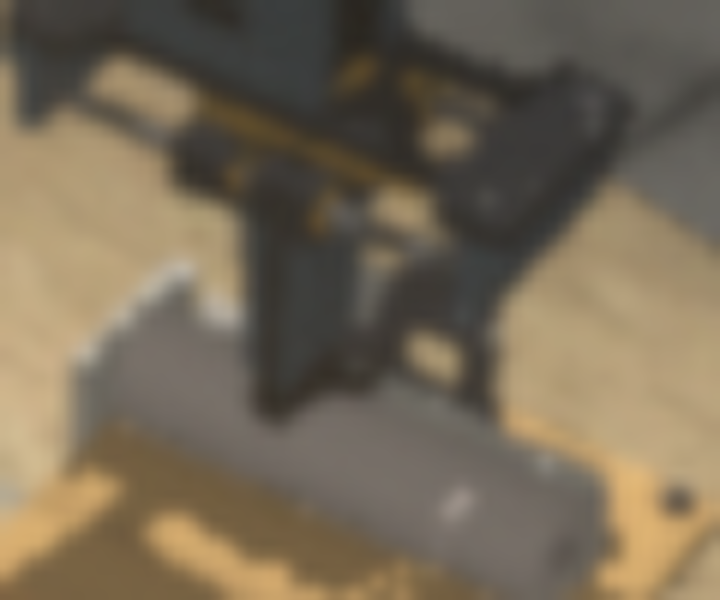

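>>> {"method": "servo_tool", "body": {
  "plan": [
    [[0,0,0],[0,0.2,0.5],0],
    [[0,0,0],[0,0.2,0.5],0],
    [[0,0,0],[0,0.2,0.5],0],
    [[0,0,0],[0,0.2,0.5],0],
    [[0,0,0],[0,0.2,0.5],0],
    [[0,0,0],[0,0.2,0.5],0],
    [[0,0,0],[0,0.2,0.4],0],
    [[0,0,0],[0,0.2,0.4],0],
    [[0,0,0],[0,0.2,0.4],0],
    [[0,0,0],[0,0.2,0.4],0]
  ]
}}

```text
time_s: 34.25
ee_pos: [523.5, 15.0, 116.0]
ee_rot: [179.6, -0.1, -79.8]
force: [-1.1, -0.1, 1.6]
gripper_width: 0.4
```

Run:
```python
from h import *
st();theta()
```

```text
34.25 jig [-32.7  -0.4 116. ] [ 1.796e+02 -1.000e-01 -7.980e+01] F [-1.1 -0.1  1.6] w 0.4
theta 0.157 a 109.1
```

>>> {"method": "servo_tool", "body": {
  "plan": [
    [[0,0,0],[0,0.2,0.5],0],
    [[0,0,0],[0,0.2,0.5],0],
    [[0,0,0],[0,0.2,0.5],0],
    [[0,0,0],[0,0.2,0.5],0],
    [[0,0,0],[0,0.2,0.5],0],
    [[0,0,0],[0,0.1,0.5],0],
    [[0,0,0],[0,0.1,0.4],0],
    [[0,0,0],[0,0.1,0.4],0],
    [[0,0,0],[0,0.1,0.4],0],
    [[0,0,0],[0,0.1,0.4],0]
  ]
}}

```text
time_s: 35.5
ee_pos: [521.7, 14.7, 111.0]
ee_rot: [179.6, -0.1, -79.8]
force: [-1.3, 0.2, 2.3]
gripper_width: 0.4
```

Run:
```python
from h import *
st();theta()
```

```text
35.5 jig [-34.6  -0.4 111. ] [ 1.796e+02 -1.000e-01 -7.980e+01] F [-1.3  0.2  2.3] w 0.4
theta 0.109 a 109.1
```

>>> {"method": "servo_tool", "body": {
  "plan": [
    [[0,0,0],[0,0.1,0.5],0],
    [[0,0,0],[0,0.1,0.5],0],
    [[0,0,0],[0,0.1,0.5],0],
    [[0,0,0],[0,0.1,0.5],0],
    [[0,0,0],[0,0.1,0.5],0],
    [[0,0,0],[0,0.1,0.4],0],
    [[0,0,0],[0,0.1,0.4],0],
    [[0,0,0],[0,0.1,0.4],0],
    [[0,0,0],[0,0.1,0.4],0],
    [[0,0,0],[0,0.1,0.4],0]
  ]
}}

```text
time_s: 36.75
ee_pos: [520.2, 14.4, 106.1]
ee_rot: [179.5, -0.1, -79.8]
force: [-2.5, -0.9, 2.2]
gripper_width: 0.2
```

Run:
```python
from h import *
st();theta()
```

```text
36.75 jig [-36.2  -0.4 106.1] [ 1.795e+02 -1.000e-01 -7.980e+01] F [-2.5 -0.9  2.2] w 0.2
theta 0.062 a 109.0
```

>>> {"method": "servo_tool", "body": {
  "plan": [
    [[0,0,0],[0,0.3,0.5],0],
    [[0,0,0],[0,0.3,0.5],0],
    [[0,0,0],[0,0.3,0.5],0],
    [[0,0,0],[0,0.2,0.5],0],
    [[0,0,0],[0,0.2,0.5],0],
    [[0,0,0],[0,0.2,0.4],0],
    [[0,0,0],[0,0.2,0.4],0],
    [[0,0,0],[0,0.2,0.4],0],
    [[0,0,0],[0,0.2,0.4],0],
    [[0,0,0],[0,0.2,0.4],0]
  ]
}}

```text
time_s: 38.0
ee_pos: [518.8, 14.1, 101.5]
ee_rot: [179.7, -0.1, -79.8]
force: [-0.9, -0.2, 2.7]
gripper_width: 0.3
```

Run:
```python
from h import *
st();theta()
f=env.grab_frame("scene"); save(f,"pics/w_scene.png",(240,150,300,200),12)
f=env.grab_frame("wrist"); save(f,"pics/w.png")
```

```text
38.0 jig [-37.5  -0.4 101.5] [ 1.797e+02 -1.000e-01 -7.980e+01] F [-0.9 -0.2  2.7] w 0.3
theta 0.02 a 109.1
```

View pics/w.png

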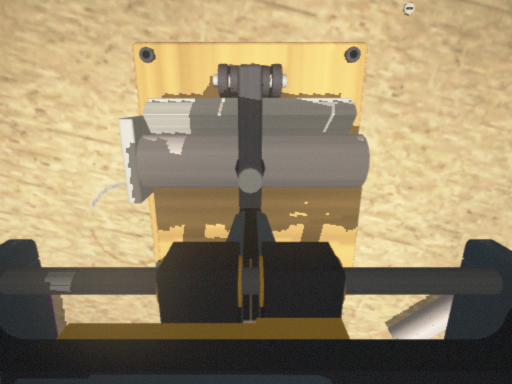

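>>> {"method": "servo_tool", "body": {
  "plan": [
    [[0,0,0],[0,0.1,0.5],0],
    [[0,0,0],[0,0.1,0.5],0],
    [[0,0,0],[0,0.1,0.5],0],
    [[0,0,0],[0,0.1,0.5],0],
    [[0,0,0],[0,0.1,0.5],0],
    [[0,0,0],[0,0.1,0.4],0],
    [[0,0,0],[0,0.1,0.4],0],
    [[0,0,0],[0,0.1,0.4],0],
    [[0,0,0],[0,0.1,0.4],0],
    [[0,0,0],[0,0.1,0.4],0]
  ]
}}

```text
time_s: 39.35
ee_pos: [518.3, 14.0, 99.6]
ee_rot: [179.9, -0.2, -79.8]
force: [-1.7, 0.3, 6.0]
gripper_width: 0.3
```

Run:
```python
from h import *
st();theta()
```

```text
39.35 jig [-38.1  -0.4  99.6] [179.9  -0.2 -79.8] F [-1.7  0.3  6. ] w 0.3
theta 0.003 a 109.1
```

>>> {"method": "servo_tool", "body": {
  "plan": [
    [[0,0,0],[0,0,0.6],0],
    [[0,0,0],[0,0,0.6],0],
    [[0,0,0],[0,0,0.6],0],
    [[0,0,0],[0,0,0.6],0],
    [[0,0,0],[0,0,0.6],0],
    [[0,0,0],[0,0,0.6],0],
    [[0,0,0],[0,0,0.6],0],
    [[0,0,0],[0,0,0.6],0],
    [[0,0,0],[0,0,0.6],0],
    [[0,0,0],[0,0,0.6],0]
  ]
}}

```text
time_s: 40.6
ee_pos: [518.3, 14.0, 99.3]
ee_rot: [-180.0, -0.2, -79.8]
force: [-2.8, -0.6, 7.1]
gripper_width: 0.7
```

Run:
```python
from h import *
st();theta()
```

```text
40.6 jig [-38.1  -0.4  99.3] [-180.    -0.2  -79.8] F [-2.8 -0.6  7.1] w 0.7
theta -0.0 a 109.1
```

>>> {"method": "servo_tool", "body": {
  "plan": [
    [[0,0,0],[0,0,0.7],0],
    [[0,0,0],[0,0,0.8],0],
    [[0,0,0],[0,0,0.8],0],
    [[0,0,0],[0,0,0.9],0],
    [[0,0,0],[0,0,0.9],0],
    [[0,0,0],[0,0,0.9],0],
    [[0,0,0],[0,0,0.9],0],
    [[0,0,0],[0,0,0.9],0],
    [[0,0,0],[0,0,0.9],0],
    [[0,0,0],[0,0,0.9],0]
  ]
}}

```text
time_s: 41.85
ee_pos: [518.1, 14.0, 98.8]
ee_rot: [-179.7, -0.2, -79.8]
force: [-4.0, 0.3, 8.3]
gripper_width: 0.5
```

Run:
```python
from h import *
st();theta()
```

```text
41.85 jig [-38.2  -0.4  98.8] [-179.7   -0.2  -79.8] F [-4.   0.3  8.3] w 0.5
theta -0.005 a 109.1
```

>>> {"method": "servo_tool", "body": {
  "plan": [
    [[0,0,0],[0,0.3,-1],0],
    [[0,0,0],[0,0,-3],0],
    [[0,0,0],[0,0,-8],0],
    [[0,0,0],[0,0,-20],0],
    [[0,0,0],[0,0,-30],0],
    [[0,0,0],[0,6,-30],0],
    [[0,0,0],[0,12,-30],0],
    [[0,0,0],[0,10,-10],0],
    [[0,0,0],[0,0,0],0],
    [[0,0,0],[0,0,0],0]
  ]
}}

```text
time_s: 43.1
ee_pos: [488.7, 9.4, 233.7]
ee_rot: [-179.8, -0.2, -79.8]
force: [0.1, 0.0, 0.0]
gripper_width: 0.3
```

Run:
```python
from h import *
import pickle
st()
f=env.grab_frame("scene"); save(f,"pics/x_scene.png",(230,150,310,210),9)
f=env.grab_frame("wrist"); save(f,"pics/x.png",(100,0,400,230),2.5);pickle.dump(f,open("x.pkl","wb"))
```

```text
43.1 jig [-68.    0.3 233.7] [-179.8   -0.2  -79.8] F [0.1 0.  0. ] w 0.3
```

View pics/x.png

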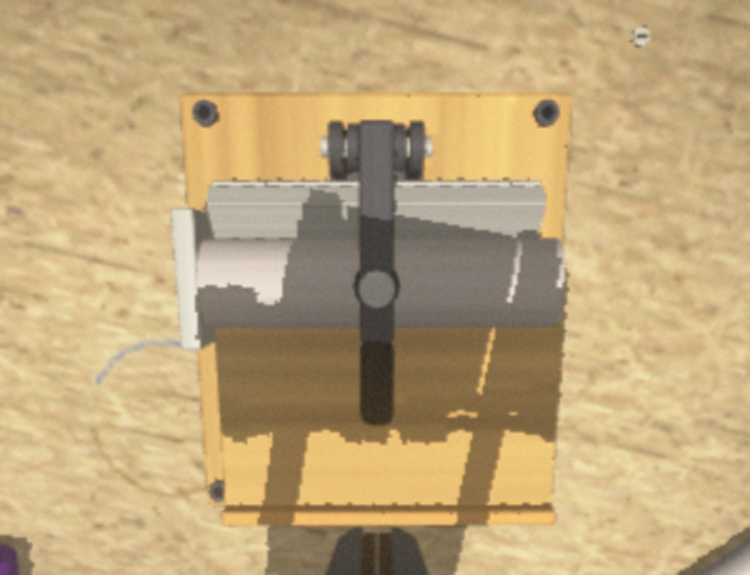

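View pics/x_scene.png

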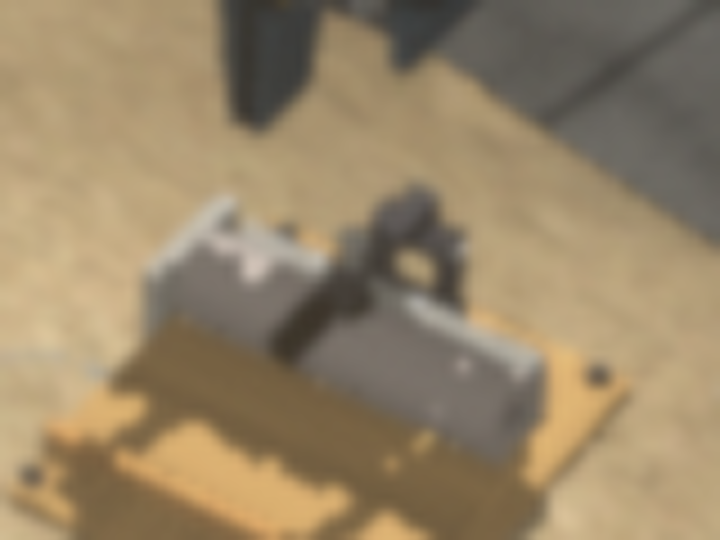

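Run:
```python
from h import *
import pickle
x=pickle.load(open("x.pkl","rb"))
for u,v,z in [(565,283,53.3),(196,284,53.3),(400,241,53.3),(400,327,53.3)]: print(jig(onz(x,u/2.5+100,v/2.5,z)).round(1))
print(env.job_done())
```

```text
[  1.  -87.1  53.3]
[ 0.6 82.2 53.3]
[ 19.4 -11.1  53.3]
[-18.9 -11.5  53.3]
the job is handed in; nothing more can be done
None
```

I handed the job in at about 43 s of the 72 s allowed; it reports no verdict. I rolled the bar along the deck with the open fingers until it dropped into the vee, and took the hand away. Then I slid the bar home with closed fingers and swung the clamp over from behind. I pressed the clamp to about 8.3 N vertically and lifted clear.

**Last checks**
- **At the stop:** pushing harder (7.5 N reading) gave no further travel, and the pictures show the bar's end flush on the stop plate.
- **Seating:** the bar measures within about 1 mm of the vee's axis and parallel to it.
- **Clamp:** the clamp is down at about 0 rad after release. The hand is clear and reads no force. I did not measure the force the foot keeps by itself; from the hinge friction I expect about 5 N.
- **Bystanders:** none was touched.

**What disagreed or went wrong**
- **End position:** the last picture puts the bar's ends at jig y -87 and +82. That is 169 mm for a 160 mm bar, with one end past the stop face at 78. I put this down to the silhouette and perspective and relied on the contact at the stop instead. The midpoint, about -2.5 mm, agrees with home at -2 mm.
- **Wrong direction:** one move behind the clamp went the wrong way because of a sign error. It touched nothing and I reversed it.
- **Sideways drag:** while pressing the clamp there was up to 4 N of sideways friction on the tool.

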